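Press pads on guard saddles, then hang them to cure

ROBOT

A 6-joint arm with a two-finger parallel gripper is mounted at the origin on the work surface. World frame = base frame: x ahead of the robot, y to its left, z up, the work surface at z = 0. Lengths are in m, angles in degrees, forces in N, time in s.
With the tool pointing down it reaches from about 0.375 to 0.9 m from the base axis. Payload 3.1 kg.
Tool frame: the origin (TCP) lies at the very end of the fingers, on their centre line; the grasp point (between the pads) lies 19 mm behind it (bot.tcp_to_grasp is the distance from the TCP to the grasp point, in m); z points along the fingers, y is the line along which they close (so a half turn about z gives the same grasp; the last joint's range is limited). The gripper opens to 87 mm and grips with 3 to 60 N. Pads are 19 mm wide; open, the fingers measure 117 mm over their backs; the gripper's body (75 mm by 190 mm) begins 51 mm behind the grasp point.
Start: joints at [57.324, 30.224, 82.088, -0, 67.689, -10.227], TCP at [0.239, 0.578, 0.223] pointing down, gripper open.
Joint ranges: [-176.69, 176.69], [-43.24, 126.21], [12.49, 139.97], [-82, 262], [0, 151.66], [-163.58, 163.58]. Speed limits (degrees/s): [159.86, 159.86, 180, 180, 180, 180].

INTERFACE

Orientations are given as a 3x3 rotation matrix whose columns are the frame's x, y, z axes.
In Python, from rig import telemetry, capture, camera_info, job, bot gives the robot as it stands. The module is installed in compiled form; this text tells all that it offers.
- The arm moves only by the tool carry_out, never from a script. Its argument "deltas" is a list that holds one entry, the list of rows, each a list of 7 numbers: the shift along the tool's x, y, z scaled (see below), then the turn, a rotation vector about the tool's x, y, z scaled (see below), then the closure, from -1 (fully open) to 1 (shut). In form: [[[dx, dy, dz, ax, ay, az, claw], ...]]. A call has exactly 10 rows; each row is the pose to reach, as a shift and turn from the pose commanded when the call began, along the tool's axes at that moment, turning the shorter way round; what a row does not reach only later rows make up. The controller multiplies each number of a shift by 15 cm and each number of a turn by 360 degrees. A row lasts 1/12 s, in which the tool goes at most 41.7 mm and 7.16 degrees, less where a joint would pass 70% of its speed; a pose out of reach is approached as far as the arm can. A call with a number of a shift or a turn outside -1 to 1 is refused whole. A call with a gripper value outside its range is refused whole. The fingers move at their own pace and stop on an object; the grip force is fixed at half the most. Time passes only in rows, so rows that repeat a pose let the fingers close, or fill a call up. It gives the time, the measured TCP pose, the force, the opening and the grip force at its end, in the units of the state.
- telemetry.read_state(): the state, without advancing time (a new reading comes with each control period).
- capture(name): name is "side" or "top" or "wrist"; returns the picture (420x560x3 uint8, red, green, blue); there is no depth.
- camera_info(name): a dict with "mtx" (3x3 intrinsics, pixels), "cam_to_world" (4x4, takes a point from camera to world coordinates); the wrist camera has in their place "T_tool_cam" (4x4, takes a point from camera to tool coordinates, whose origin is the TCP and whose axes are the flange's). Camera axes: x right, y down, z forward; pixel columns grow to the right and rows downward; lengths in m; the calibration is good to about 2 mm. The wrist camera is an equidistant fisheye: a pixel r from the principal point sees the ray r / f radians off the axis. A picture is of the moment at which its call begins: read the wrist's pose just before it. camera_info takes no time and is no camera call.
- job.hand_in(): hands the job in; it is judged then, once.
The state is a dict: "time_s": time; "joint_positions": joint angles; "qvel": joint speeds; "tau": joint torques, N m; "position": TCP position; "tcp_rot": TCP orientation; "force": force on the tool from outside, world axes, zero at the start; "moment": the same for the moment, N m; "opening": opening from 0.0 (shut) to 1.0 (fully open); "grasp_force": force on a finger pad.
Only numpy, scipy, OpenCV 4.12 (cv2) and the standard library are available. Lean on these libraries where they do the work, as an engineer would, in place of code of your own. Each camera call takes 0.05 s, during which the arm holds its last target. There are 200 camera calls.

TASK

The vial-guard saddles on the bench (two or three of them) have freshly glued pads. Open the press fixture's toggle clamp, set every saddle astride the mandrel bar next to one another under the clamp, swing the clamp over centre down onto their pads and leave it shut for at least three seconds; then swing it back fully open and hang every saddle astride the round curing rail, leaving the clamp open and not disturbing the other things on the bench.

Things in the scene. Friction and masses are not known exactly. Their poses are not given: they have to be found in the camera images.
- saddle1: inverted U of 4 mm bare steel, open below and at both ends, black rubber pad on top. 42 mm long (its x), 36 mm wide over the legs (its y), 28 mm free between the legs, 45 mm tall with pad, 140 g. Starts standing on its leg edges. Origin at the centre of its underside (leg-edge plane), z up; underside of the top plate 38 mm above it. Grip it across the legs from above. May be absent (None)
- saddle2: inverted U of 4 mm bare steel, open below and at both ends, black rubber pad on top. 42 mm long (its x), 36 mm wide over the legs (its y), 28 mm free between the legs, 45 mm tall with pad, 140 g. Starts standing on its leg edges. Origin at the centre of its underside (leg-edge plane), z up; underside of the top plate 38 mm above it. Grip it across the legs from above. May be absent (None)
- saddle3: inverted U of 4 mm bare steel, open below and at both ends, black rubber pad on top. 42 mm long (its x), 36 mm wide over the legs (its y), 28 mm free between the legs, 45 mm tall with pad, 140 g. Starts standing on its leg edges. Origin at the centre of its underside (leg-edge plane), z up; underside of the top plate 38 mm above it. Grip it across the legs from above. May be absent (None)
- fixture: fixed aluminium base plate 240 x 220 x 12 mm on the bench carrying the mandrel and clamp; origin on the bench below the mandrel's middle, x along the mandrel, y towards the side where the clamp's handle lies when shut, z up
- mandrel_mid (a point): middle of the top face of the mandrel, a level steel bar 18 mm wide, 18 mm thick, along the fixture's x, top 85 mm above the bench, free for 186 mm between end posts 5 mm higher. Axes as the fixture. The clamp's presser foot covers 85 mm either way along it: three saddles fit side by side, e.g. 56 mm apart. A seated saddle's origin is 38 mm below this point
- clamp (a joint): clamp angle, rad, hinge along the fixture's x: 2.1 = fully open (arm up, leaning back from the mandrel), about 0 = shut on saddles, -0.12 = shut on nothing (starts about there). A spring snaps it to the nearer end, over centre near 1.2, and holds it there; it takes about 5 N at the handle to start it off an end
- clamp_hinge (a point): point on the clamp's hinge axis, 115 mm behind the mandrel (fixture -y) and 112 mm above the bench; fixture axes
- clamp_handle (a point): grip point on the handle: round black crossbar, 14 mm diameter, 120 mm long, parallel to the mandrel at the arm's free end; on its centreline, 36 mm to the fixture -x side of the 16 mm wide arm. At clamp angle q it is 185*cos(q) mm towards fixture +y and 185*sin(q) mm above the hinge. Grip it from above, fingers closing along fixture y, and swing it tool-down: it turns between the pads
- rail: fixed curing rail: round steel bar, 16 mm diameter, along its x on two grey end posts; origin on the bench below its middle
- rail_mid (a point): top of the curing rail at its middle, 100 mm above the bench, axes of rail; the bar is free for 110 mm either way along x up to the end posts, which rise 8 mm above it. A hung saddle has its origin 38 mm below this height and is free to rock a little
- vial1: bystander: glass vial with black screw cap, 25 mm diameter, 65 mm tall, standing; origin at its underside; leave alone
- vial2: bystander: glass vial with black screw cap, 25 mm diameter, 65 mm tall, standing; origin at its underside; leave alone
- vial3: bystander: glass vial with black screw cap, 25 mm diameter, 65 mm tall, standing; origin at its underside; leave alone
- nut: bystander: black plastic ring nut 52 mm diameter, 16 mm high; leave alone
- wrench: bystander: wrench 150 mm long; leave alone
- solvent: bystander: amber bottle 60 mm diameter, 130 mm tall; leave alone

How it is judged (in metres and radians):
On the way, in this order (a step that is already met when the one before it is completed fails the run):
1. all saddles sit astride the mandrel and the clamp is shut on them, held there for three seconds (2.5 s are required) (x of saddle1 in the frame of mandrel_mid between -0.075 and 0.075 m and y of saddle1 in the frame of mandrel_mid between -0.012 and 0.012 m and z of saddle1 in the frame of mandrel_mid between -0.043 and -0.032 m and angle between each of saddle1, saddle2, saddle3's own z axis and vertical below 0.15 rad and x of saddle2 in the frame of mandrel_mid between -0.075 and 0.075 m and y of saddle2 in the frame of mandrel_mid between -0.012 and 0.012 m and z of saddle2 in the frame of mandrel_mid between -0.043 and -0.032 m and x of saddle3 in the frame of mandrel_mid between -0.075 and 0.075 m and y of saddle3 in the frame of mandrel_mid between -0.012 and 0.012 m and z of saddle3 in the frame of mandrel_mid between -0.043 and -0.032 m and value of joint clamp between -0.05 and 0.06 rad), for 2.5 s.
2. the clamp is swung back fully open (value of joint clamp above 1.8 rad), for 0.2 s.
At the end, for the whole second after the job is handed in: every saddle hangs astride the curing rail between its end posts (origin 30 to 55 mm below the rail's top, within 20 mm sideways, tilted less than 0.5 rad), at rest and released; the clamp is open (over 1.8 rad) (x of saddle1 in the frame of rail_mid between -0.11 and 0.11 m and y of saddle1 in the frame of rail_mid between -0.02 and 0.02 m and z of saddle1 in the frame of rail_mid between -0.055 and -0.03 m and angle between each of saddle1, saddle2, saddle3's own z axis and vertical below 0.5 rad and linear speed of each of saddle1, saddle2, saddle3 below 0.05 m/s and x of saddle2 in the frame of rail_mid between -0.11 and 0.11 m and y of saddle2 in the frame of rail_mid between -0.02 and 0.02 m and z of saddle2 in the frame of rail_mid between -0.055 and -0.03 m and x of saddle3 in the frame of rail_mid between -0.11 and 0.11 m and y of saddle3 in the frame of rail_mid between -0.02 and 0.02 m and z of saddle3 in the frame of rail_mid between -0.055 and -0.03 m and value of joint clamp above 1.8 rad); the robot touches nothing.
It fails at once if a bystander is moved more than 30 mm or knocked over (distance of any of vial1, vial2, vial3, nut, wrench, solvent from where it was at the start of the episode above 0.03 m or angle between any of vial1, vial2, vial3, solvent's own z axis and vertical above 0.6 rad).
Of saddle1, saddle2, saddle3 only 2 to 3 are there at a start; the rules pass over those that are not, and their reading is None.
At some moment in a run one of saddle1, saddle2, saddle3 may be knocked a few centimetres aside while the robot is not near it.
It also fails if it takes over 210 s, if anything falls off the work surface, if the arm or the gripper's body presses on something with over 40 N, if the wrist force passes 120 N, or if a joint passes its speed limit or range.

## Working session

There is one attempt and no reset: what is moved stays moved. The work goes in short steps, Python scripts to look and compute and a tool call to move; the robot and the scene stay as the last step left them, time stands still between calls to the robot, and variables do not carry over. Pictures are saved under pics/ and viewed, at most 14 in all, crops included, and the job is handed in when it is done.

Besides the shell and the picture viewer there is one more tool, called after ">>>" as name(argument=value, ...), one argument or row to a line, values as JSON. carry_out: Moves the arm, as the interface text tells. Its arguments: {"type":"object","properties":{"deltas":{"type":"array","items":{"type":"array","items":{"type":"array","items":{"type":"number"}}}}},"required":["deltas"]}

```bash
mkdir -p pics
python3 - <<'E'
from rig import telemetry, capture, camera_info, bot
import cv2,numpy as np
np.set_printoptions(precision=4,suppress=True)
for n in ("side","top"):
    im=capture(n); cv2.imwrite(f"pics/{n}0.png",im[:,:,::-1])
    c=camera_info(n); print(n,np.array(c["mtx"]),np.array(c["cam_to_world"]))
print(camera_info("wrist")); s=telemetry.read_state(); print(s["time_s"],s["tcp_rot"],s["position"],s["opening"])
E
```

```text
side [[477.5255   0.     271.7886]
 [  0.     477.5255 205.3841]
 [  0.       0.       1.    ]] [[ 0.9839 -0.0892  0.1549  0.4365]
 [-0.1782 -0.5591  0.8097 -0.7789]
 [ 0.0143 -0.8243 -0.566   0.6688]
 [ 0.      0.      0.      1.    ]]
top [[516.0045   0.     276.6093]
 [  0.     516.0045 206.9927]
 [  0.       0.       1.    ]] [[ 0.0003 -0.9896  0.1441  0.417 ]
 [-1.      0.001   0.0087  0.0865]
 [-0.0088 -0.1441 -0.9895  1.3493]
 [ 0.      0.      0.      1.    ]]
{'mtx': array([[325.1923,   0.    , 281.1441],
       [  0.    , 325.1923, 205.5262],
       [  0.    ,   0.    ,   1.    ]]), 'T_tool_cam': array([[-0.0005, -0.9554, -0.2952,  0.081 ],
       [ 1.    , -0.0006,  0.0003, -0.0011],
       [-0.0005, -0.2952,  0.9554, -0.1622],
       [ 0.    ,  0.    ,  0.    ,  1.    ]])}
0.1 [[-0.9242  0.3819 -0.0011]
 [ 0.3819  0.9242 -0.0017]
 [ 0.0003 -0.002  -1.    ]] [0.2383 0.5771 0.2217] 0.9998993455511749
```

View pics/top0.png

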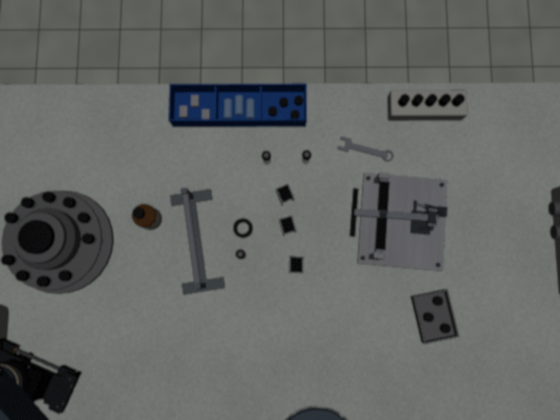

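View pics/side0.png

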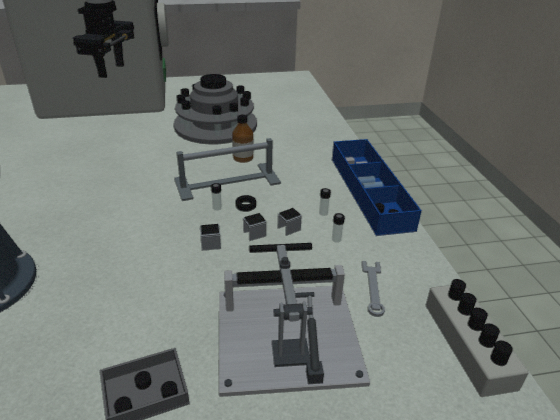

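Top view: three saddles at about (285,193), (288,225) and (297,264). The rail runs (187,195)-(203,288), the handle is at (355,212), and the fixture plate spans (362-447,173-270). I'll enlarge to refine these.

Run:
```python
import cv2
im=cv2.imread("pics/top0.png")
cv2.imwrite("pics/t1.png",cv2.resize(im[165:305,255:455],None,fx=4,fy=4,interpolation=cv2.INTER_CUBIC)[:600])
c=im[170:310,150:350]
cv2.imwrite("pics/t2.png",cv2.convertScaleAbs(cv2.resize(c,None,fx=4,fy=4,interpolation=cv2.INTER_CUBIC),alpha=1.4))
```

```text
(no output)
```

View pics/t1.png

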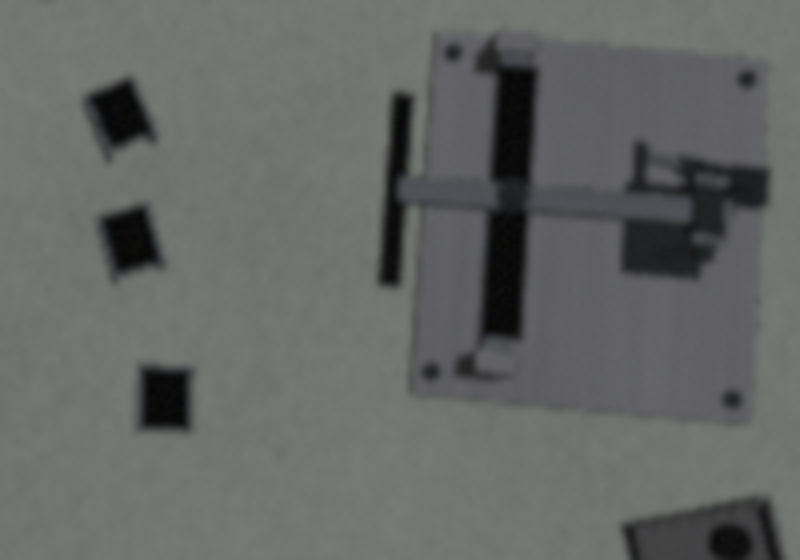

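View pics/t2.png

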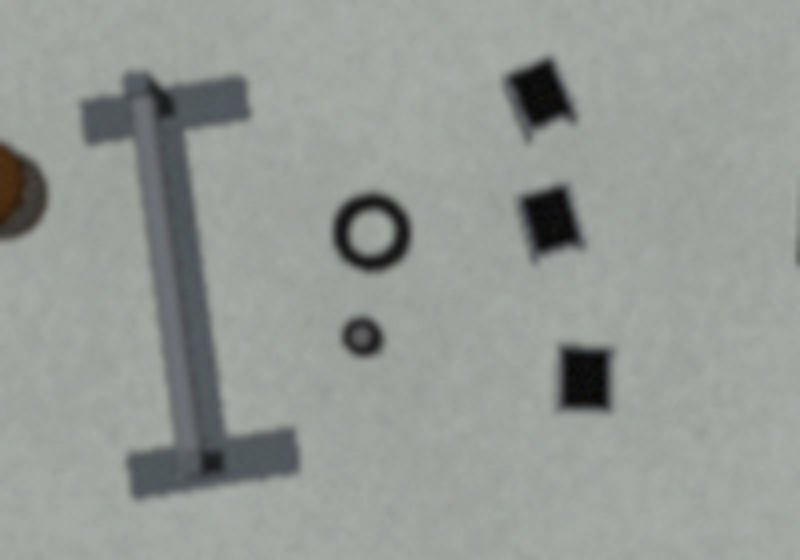

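The enlarged crops show the pads, the handle from (402,95) to (389,285), the mandrel post tops at about (516,50) and (500,356), and the rail bar from (150,140) to (188,420). These are crop pixels at 4x.

```bash
cat > h.py <<'E'
import cv2,numpy as np
from rig import telemetry, capture, camera_info, bot
np.set_printoptions(precision=4,suppress=True)
def ray(name,u,v,z):
    c=camera_info(name); T=np.array(c["cam_to_world"])
    d=T[:3,:3]@np.linalg.inv(np.array(c["mtx"]))@[u,v,1]; o=T[:3,3]
    return o+d*(z-o[2])/d[2]
def proj(name,p):
    c=camera_info(name); T=np.linalg.inv(np.array(c["cam_to_world"]))
    q=np.array(c["mtx"])@(T[:3,:3]@p+T[:3,3]); return q[:2]/q[2]
def pads(im,z=0.045,box=(255,340,170,300)):
    x0,x1,y0,y1=box; g=im[y0:y1,x0:x1].max(2); g=cv2.resize(g,None,fx=4,fy=4,interpolation=cv2.INTER_CUBIC)
    m=(g<38).astype(np.uint8); out=[]
    for c in cv2.findContours(m,cv2.RETR_EXTERNAL,cv2.CHAIN_APPROX_NONE)[0]:
        if cv2.contourArea(c)<1200: continue
        b=cv2.boxPoints(cv2.minAreaRect(c))
        P=np.array([ray("top",x0+(u+.5)/4-.5,y0+(v+.5)/4-.5,z) for u,v in b])
        e=[P[1]-P[0],P[2]-P[1]]; L=[np.linalg.norm(k) for k in e]; k=e[int(np.argmax(L))]
        a=np.degrees(np.arctan2(k[1],k[0])); a=(a+90)%180-90
        out.append((P.mean(0)[:2],a,sorted(L)))
    return out
def t4(u,v,x0,y0,z): return ray("top",x0+(u+.5)/4-.5,y0+(v+.5)/4-.5,z)
E
python3 - <<'E'
from h import *
im=cv2.imread("pics/top0.png")
for p in pads(im): print(p)
ang=lambda a,b:np.degrees(np.arctan2((a-b)[1],(a-b)[0]))
f=lambda u,v,z:t4(u,v,255,165,z)
h=[f(402,95,.09),f(389,285,.09)];print("handle",h,ang(h[0],h[1]),np.mean(h,0))
m=[f(516,50,.09),f(500,356,.09)];print("posts",m,ang(*m),np.mean(m,0))
c=[f(432,32,.012),f(770,60,.012),f(412,395,.012),f(752,425,.012)];print(c,ang(c[0],c[2]),ang(c[1],c[3]),ang(c[0],c[1]))
r=[t4(150,140,150,170,.1),t4(188,420,150,170,.1)];print("rail",r,ang(*r))
q=[t4(165,110,150,170,.0),t4(213,463,150,170,.0)];print("railfeet",q,ang(*q),np.mean(q,0))
E
```

```text
(array([0.4618, 0.0498]), np.float64(-0.37032193695563365), [np.float64(0.02580052051090959), np.float64(0.03373890978179855)])
(array([0.5619, 0.071 ]), np.float64(16.385753876504168), [np.float64(0.026544417638404053), np.float64(0.03412443316780066)])
(array([0.6429, 0.0774]), np.float64(21.331053145957156), [np.float64(0.026890144549286746), np.float64(0.034238203799800755)])
handle [array([ 0.6468, -0.0968,  0.09  ]), array([ 0.5289, -0.0863,  0.09  ])] -5.078092190285822 [ 0.5878 -0.0916  0.09  ]
posts [array([ 0.6751, -0.1681,  0.09  ]), array([ 0.4856, -0.1528,  0.09  ])] -4.61644273003663 [ 0.5804 -0.1604  0.09  ]
[array([ 0.7032, -0.1289,  0.012 ]), array([ 0.6841, -0.3505,  0.012 ]), array([ 0.4649, -0.1104,  0.012 ]), array([ 0.4457, -0.3277,  0.012 ])] -4.437368518686827 -5.453639350373199 85.06230803496233
rail [array([0.605 , 0.3169, 0.1   ]), array([0.4348, 0.2898, 0.1   ])] 9.075665924623866
railfeet [array([0.6402, 0.3259, 0.    ]), array([0.4086, 0.2892, 0.    ])] 9.014955418900172 [0.5244 0.3076 0.    ]
```

```bash
cat >> h.py <<'E'
import json,sys
from scipy.spatial.transform import Rotation as R
def Rd(yaw):  # tool down, tool y axis at yaw (deg)
    a=np.radians(yaw); y=np.array([np.cos(a),np.sin(a),0]); z=np.array([0,0,-1.]); return np.c_[np.cross(y,z),y,z]
def load(): return json.load(open("cmd.json"))   # commanded x,y,z,yaw,claw
def go(keys,step=.015):
    """keys: (x,y,z,yaw,claw,minrows); z/x/y = TCP. prints calls, updates cmd.json"""
    cur=np.array(load()); rows=[]
    for k in keys:
        t=np.array(k[:5],float); n=max(k[5],int(np.ceil(max(np.linalg.norm(t[:3]-cur[:3])/step,abs(t[3]-cur[3])/5))),1)
        for i in range(1,n+1):
            r=cur+(t-cur)*i/n; r[4]=t[4]; rows.append(r)
        cur=t
    while len(rows)%10: rows.append(rows[-1])
    base=np.array(load())
    for c in range(0,len(rows),10):
        M=Rd(base[3]); out=[]
        for r in rows[c:c+10]:
            d=np.round(M.T@(r[:3]-base[:3])/.15,3)+0.; az=np.round(-(r[3]-base[3])/360,3)+0.
            assert abs(d).max()<=1
            out.append([*d.tolist(),0,0,float(az),round(float(r[4]),2)])
        base=np.array([*(base[:3]+M@d*.15),base[3]-az*360,r[4]])
        print(json.dumps([out]).replace(".0,",",").replace(" ",""))
    json.dump(base.tolist(),open("cmd.json","w")); print("end",base)
def st():
    s=telemetry.read_state(); q=np.array(s["tcp_rot"]); c=np.array(load())
    print("t",round(s["time_s"],2),"pos",np.array(s["position"]),"yaw",np.degrees(np.arctan2(q[1,1],q[0,1])),"F",np.array(s["force"]),"op",round(s["opening"],3),"gf",s["grasp_force"],"cmd",c,"err",np.array(s["position"])-c[:3])
YF=85.; MID=np.array([.581,-.160]); fx=np.array([np.cos(np.radians(-5)),np.sin(np.radians(-5))]); fy=np.array([-fx[1],fx[0]])
HNG=MID-.115*fy+.0005*fx
def handle(q): p=HNG-.036*fx+.185*np.cos(q)*fy; return [*p,.112+.185*np.sin(q)-.019]
E
python3 - <<'E'
from h import *
y0=np.degrees(np.arctan2(.9242,.3819))
json.dump([.239,.578,.223,y0,-1],open("cmd.json","w"))
print("bottle",ray("top",139,211,.13),"vial3",ray("top",240,254,.065),handle(-.12))
p=handle(-.12)
go([(p[0],p[1],.2,85,-.15,1)],step=.0165)
E
```

```text
bottle [0.5852 0.4263 0.13  ] vial3 [0.4861 0.1887 0.065 ] [np.float64(0.5516200380036269), np.float64(-0.0884976820504047), np.float64(0.07085324165154992)]
[[[-0.081,-0.074,0.003,0,0,-0.001,-0.15],[-0.161,-0.147,0.007,0,0,-0.002,-0.15],[-0.242,-0.221,0.01,0,0,-0.003,-0.15],[-0.322,-0.294,0.014,0,0,-0.004,-0.15],[-0.403,-0.368,0.017,0,0,-0.005,-0.15],[-0.483,-0.441,0.02,0,0,-0.006,-0.15],[-0.564,-0.515,0.024,0,0,-0.008,-0.15],[-0.644,-0.589,0.027,0,0,-0.009,-0.15],[-0.725,-0.662,0.031,0,0,-0.01,-0.15],[-0.805,-0.736,0.034,0,0,-0.011,-0.15]]]
[[[-0.075,-0.079,0.003,0,0,-0.001,-0.15],[-0.151,-0.158,0.007,0,0,-0.002,-0.15],[-0.226,-0.237,0.01,0,0,-0.003,-0.15],[-0.301,-0.316,0.014,0,0,-0.004,-0.15],[-0.376,-0.394,0.017,0,0,-0.005,-0.15],[-0.452,-0.473,0.021,0,0,-0.006,-0.15],[-0.527,-0.552,0.024,0,0,-0.007,-0.15],[-0.602,-0.631,0.027,0,0,-0.008,-0.15],[-0.677,-0.71,0.031,0,0,-0.009,-0.15],[-0.753,-0.789,0.034,0,0,-0.011,-0.15]]]
[[[-0.069,-0.084,0.004,0,0,-0.001,-0.15],[-0.139,-0.168,0.007,0,0,-0.002,-0.15],[-0.208,-0.252,0.01,0,0,-0.003,-0.15],[-0.278,-0.336,0.014,0,0,-0.004,-0.15],[-
[... 361 characters left out ...]
52,0.014,0,0,-0.005,-0.15],[-0.321,-0.441,0.017,0,0,-0.006,-0.15],[-0.385,-0.529,0.021,0,0,-0.007,-0.15],[-0.449,-0.617,0.024,0,0,-0.008,-0.15],[-0.513,-0.705,0.027,0,0,-0.009,-0.15],[-0.577,-0.793,0.031,0,0,-0.01,-0.15],[-0.642,-0.881,0.034,0,0,-0.011,-0.15]]]
[[[-0.058,-0.093,0.004,0,0,-0.001,-0.15],[-0.115,-0.185,0.007,0,0,-0.002,-0.15],[-0.173,-0.278,0.011,0,0,-0.003,-0.15],[-0.231,-0.37,0.014,0,0,-0.004,-0.15],[-0.289,-0.462,0.017,0,0,-0.005,-0.15],[-0.289,-0.462,0.017,0,0,-0.005,-0.15],[-0.289,-0.462,0.017,0,0,-0.005,-0.15],[-0.289,-0.462,0.017,0,0,-0.005,-0.15],[-0.289,-0.462,0.017,0,0,-0.005,-0.15],[-0.289,-0.462,0.017,0,0,-0.005,-0.15]]]
end [ 0.5516 -0.0884  0.2001 84.8285 -0.15  ]
```

>>> carry_out(
  deltas=[
    [[-0.08,-0.07,0,0,0,0,-0.15],[-0.16,-0.15,0,0,0,0,-0.15],[-0.24,-0.22,0,0,0,0,-0.15],[-0.32,-0.3,0.01,0,0,0,-0.15],[-0.4,-0.37,0.02,0,0,-0.005,-0.15],[-0.48,-0.44,0.02,0,0,-0.006,-0.15],[-0.56,-0.52,0.02,0,0,-0.008,-0.15],[-0.64,-0.59,0.03,0,0,-0.009,-0.15],[-0.72,-0.66,0.03,0,0,-0.01,-0.15],[-0.805,-0.736,0.034,0,0,-0.011,-0.15]],
  ],
)

```text
time_s: 0.93
position: [0.308, 0.4287, 0.2171]
tcp_rot: [[-0.949, 0.317, -0.001], [0.317, 0.949, -0.0], [0.0, -0.001, -1.0]]
force: [-0.0, 0.2, 0.5]
opening: 0.58
grasp_force: 0.0
```

>>> carry_out(
  deltas=[
    [[-0.08,-0.08,0,0,0,0,-0.15],[-0.15,-0.16,0,0,0,0,-0.15],[-0.23,-0.24,0.01,0,0,0,-0.15],[-0.3,-0.32,0.01,0,0,-0.004,-0.15],[-0.38,-0.39,0.02,0,0,-0.005,-0.15],[-0.45,-0.47,0.02,0,0,-0.006,-0.15],[-0.53,-0.55,0.02,0,0,-0.007,-0.15],[-0.6,-0.63,0.03,0,0,-0.008,-0.15],[-0.68,-0.71,0.03,0,0,-0.009,-0.15],[-0.753,-0.789,0.034,0,0,-0.011,-0.15]],
  ],
)

```text
time_s: 1.77
position: [0.3777, 0.2806, 0.2121]
tcp_rot: [[-0.968, 0.25, -0.0], [0.25, 0.968, -0.0], [0.0, -0.0, -1.0]]
force: [-0.5, -0.8, -0.4]
opening: 0.575
grasp_force: 0.0
```

>>> carry_out(
  deltas=[
    [[-0.07,-0.08,0,0,0,0,-0.15],[-0.14,-0.17,0,0,0,0,-0.15],[-0.21,-0.25,0.01,0,0,0,-0.15],[-0.28,-0.34,0.01,0,0,-0.004,-0.15],[-0.35,-0.42,0.02,0,0,-0.005,-0.15],[-0.42,-0.5,0.02,0,0,-0.006,-0.15],[-0.49,-0.59,0.02,0,0,-0.007,-0.15],[-0.56,-0.67,0.03,0,0,-0.008,-0.15],[-0.63,-0.76,0.03,0,0,-0.009,-0.15],[-0.696,-0.84,0.034,0,0,-0.01,-0.15]],
  ],
)

```text
time_s: 2.6
position: [0.4472, 0.1324, 0.207]
tcp_rot: [[-0.982, 0.189, -0.001], [0.189, 0.982, -0.0], [0.001, -0.0, -1.0]]
force: [-0.3, -0.5, 0.3]
opening: 0.573
grasp_force: 0.0
```

>>> carry_out(
  deltas=[
    [[-0.06,-0.09,0,0,0,0,-0.15],[-0.13,-0.18,0,0,0,0,-0.15],[-0.19,-0.26,0.01,0,0,0,-0.15],[-0.26,-0.35,0.01,0,0,-0.005,-0.15],[-0.32,-0.44,0.02,0,0,-0.006,-0.15],[-0.38,-0.53,0.02,0,0,-0.007,-0.15],[-0.45,-0.62,0.02,0,0,-0.008,-0.15],[-0.51,-0.7,0.03,0,0,-0.009,-0.15],[-0.58,-0.79,0.03,0,0,-0.01,-0.15],[-0.642,-0.881,0.034,0,0,-0.011,-0.15]],
  ],
)

```text
time_s: 3.43
position: [0.5168, -0.0154, 0.2018]
tcp_rot: [[-0.993, 0.121, -0.001], [0.121, 0.993, 0.0], [0.001, 0.0, -1.0]]
force: [-0.0, -0.2, -0.9]
opening: 0.572
grasp_force: 0.0
```

>>> carry_out(
  deltas=[
    [[-0.06,-0.09,0,0,0,0,-0.15],[-0.12,-0.19,0,0,0,0,-0.15],[-0.17,-0.28,0.01,0,0,0,-0.15],[-0.23,-0.37,0.01,0,0,-0.004,-0.15],[-0.289,-0.462,0.017,0,0,-0.005,-0.15],[-0.289,-0.462,0.017,0,0,-0.005,-0.15],[-0.289,-0.462,0.017,0,0,-0.005,-0.15],[-0.289,-0.462,0.017,0,0,-0.005,-0.15],[-0.289,-0.462,0.017,0,0,-0.005,-0.15],[-0.289,-0.462,0.017,0,0,-0.005,-0.15]],
  ],
)

```text
time_s: 4.27
position: [0.5507, -0.0879, 0.1996]
tcp_rot: [[-0.996, 0.089, -0.001], [0.089, 0.996, 0.0], [0.001, 0.0, -1.0]]
force: [0.0, 0.7, 0.2]
opening: 0.578
grasp_force: 0.0
```

Run:
```python
from h import *
st()
im=capture("wrist"); cv2.imwrite("pics/w1.png",im[:,:,::-1])
```

```text
t 4.27 pos [ 0.5507 -0.0879  0.1996] yaw 84.88275951339239 F [0.0071 0.6501 0.2173] op 0.578 gf 0.0 cmd [ 0.5516 -0.0884  0.2001 84.8285 -0.15  ] err [-0.0009  0.0006 -0.0004]
```

View pics/w1.png

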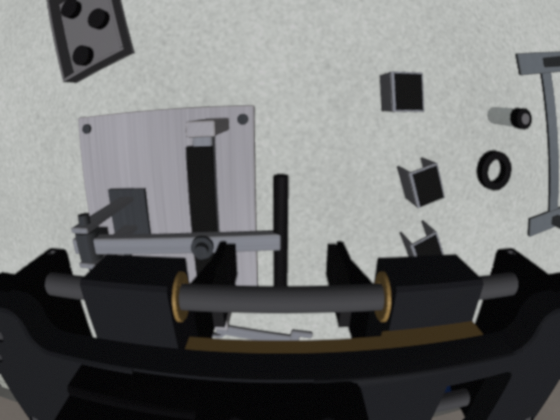

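Wrist view: the handle bar is at column 281, in line with the gap centre, and the grip point is at about row 202. That matches the estimate, so I go down, close and swing.

Run:
```python
from h import *
c=load(); p=handle(-.12)
go([(c[0],c[1],p[2],c[3],-.15,10)])
c=load(); go([(*c[:4],1,10)])
# arc relative
q=np.linspace(-.12,2.08,21)[1:]; o=np.array(load())
off=o[:3]-np.array(handle(-.12))
go([(*(np.array(handle(a))+off),o[3],1,1) for a in q],step=.05)
```

```text
[[[0,0,0.086,0,0,0,-0.15],[0,0,0.172,0,0,0,-0.15],[0,0,0.258,0,0,0,-0.15],[0,0,0.345,0,0,0,-0.15],[0,0,0.431,0,0,0,-0.15],[0,0,0.517,0,0,0,-0.15],[0,0,0.603,0,0,0,-0.15],[0,0,0.689,0,0,0,-0.15],[0,0,0.775,0,0,0,-0.15],[0,0,0.861,0,0,0,-0.15]]]
end [ 0.5516 -0.0884  0.0709 84.8285 -0.15  ]
[[[0,0,0,0,0,0,1.0],[0,0,0,0,0,0,1.0],[0,0,0,0,0,0,1.0],[0,0,0,0,0,0,1.0],[0,0,0,0,0,0,1.0],[0,0,0,0,0,0,1.0],[0,0,0,0,0,0,1.0],[0,0,0,0,0,0,1.0],[0,0,0,0,0,0,1.0],[0,0,0,0,0,0,1.0]]]
end [ 0.5516 -0.0884  0.0709 84.8285  1.    ]Traceback (most recent call last):
  File "<stdin>", line 8, in <module>
  File "h.py", line 42, in go
    assert abs(d).max()<=1
           ^^^^^^^^^^^^^^^
AssertionError
```

>>> carry_out(
  deltas=[
    [[0,0,0.09,0,0,0,-0.15],[0,0,0.17,0,0,0,-0.15],[0,0,0.26,0,0,0,-0.15],[0,0,0.35,0,0,0,-0.15],[0,0,0.43,0,0,0,-0.15],[0,0,0.52,0,0,0,-0.15],[0,0,0.6,0,0,0,-0.15],[0,0,0.69,0,0,0,-0.15],[0,0,0.78,0,0,0,-0.15],[0,0,0.861,0,0,0,-0.15]],
  ],
)

```text
time_s: 5.15
position: [0.5511, -0.0882, 0.0699]
tcp_rot: [[-0.996, 0.089, -0.0], [0.089, 0.996, 0.0], [0.0, 0.0, -1.0]]
force: [0.3, 0.0, -0.3]
opening: 0.576
grasp_force: 0.0
```

>>> carry_out(
  deltas=[
    [[0,0,0,0,0,0,1],[0,0,0,0,0,0,1],[0,0,0,0,0,0,1],[0,0,0,0,0,0,1],[0,0,0,0,0,0,1],[0,0,0,0,0,0,1],[0,0,0,0,0,0,1],[0,0,0,0,0,0,1],[0,0,0,0,0,0,1],[0,0,0,0,0,0,1]],
  ],
)

```text
time_s: 5.98
position: [0.5516, -0.0887, 0.071]
tcp_rot: [[-0.996, 0.09, 0.001], [0.09, 0.996, 0.0], [-0.001, 0.0, -1.0]]
force: [-0.2, 2.1, 4.6]
opening: 0.152
grasp_force: 30.0
```

Run:
```python
from h import *
st()
q=np.linspace(-.12,2.1,31)[1:]; o=np.array(load())
off=o[:3]-np.array(handle(-.12))
go([(*(np.array(handle(a))+off),o[3],1,1) for a in q],step=.05)
```

```text
t 5.98 pos [ 0.5516 -0.0887  0.071 ] yaw 84.81981990651008 F [-0.1881  2.1419  4.6008] op 0.152 gf 30.00134681527925 cmd [ 0.5516 -0.0884  0.0709 84.8285  1.    ] err [-0.     -0.0003  0.0001]
[[[0,0.008,-0.091,0,0,0,1.0],[0,0.008,-0.182,0,0,0,1.0],[0,0.002,-0.273,0,0,0,1.0],[0,-0.01,-0.364,0,0,0,1.0],[0,-0.029,-0.453,0,0,0,1.0],[0,-0.055,-0.54,0,0,0,1.0],[0,-0.088,-0.626,0,0,0,1.0],[0,-0.126,-0.708,0,0,0,1.0],[-0.001,-0.17,-0.788,0,0,0,1.0],[-0.001,-0.221,-0.864,0,0,0,1.0]]]
[[[0,-0.055,-0.073,0,0,0,1.0],[0,-0.116,-0.14,0,0,0,1.0],[0,-0.182,-0.204,0,0,0,1.0],[0,-0.252,-0.262,0,0,0,1.0],[-0.001,-0.327,-0.315,0,0,0,1.0],[-0.001,-0.405,-0.362,0,0,0,1.0],[-0.001,-0.486,-0.403,0,0,0,1.0],[-0.001,-0.57,-0.438,0,0,0,1.0],[-0.002,-0.657,-0.467,0,0,0,1.0],[-0.002,-0.745,-0.49,0,0,0,1.0]]]
[[[0,-0.09,-0.015,0,0,0,1.0],[0,-0.181,-0.025,0,0,0,1.0],[-0.001,-0.272,-0.027,0,0,0,1.0],[-0.001,-0.363,-0.023,0,0,0,1.0],[-0.001,-0.454,-0.011,0,0,0,1.0],[-0.002,-0.543,0.006,0,0,0,1.0],[-0.002,-0.631,0.031,0,0,0,1.0],[-0.002,-0.717,0.062,0,0,0,1.0],[-0.002,-0.801,0.099,0,0,0,1.0],[-0.003,-0.881,0.142,0,0,0,1.0]]]
end [ 0.5275 -0.3644  0.2527 84.8285  1.    ]
```

>>> carry_out(
  deltas=[
    [[0,0.008,-0.09,0,0,0,1],[0,0.008,-0.18,0,0,0,1],[0,0.002,-0.27,0,0,0,1],[0,-0.01,-0.36,0,0,0,1],[0,-0.03,-0.45,0,0,0,1],[0,-0.055,-0.54,0,0,0,1],[0,-0.09,-0.625,0,0,0,1],[0,-0.125,-0.71,0,0,0,1],[0,-0.17,-0.79,0,0,0,1],[-0.001,-0.221,-0.864,0,0,0,1]],
  ],
)

```text
time_s: 6.82
position: [0.5487, -0.1179, 0.1998]
tcp_rot: [[-0.996, 0.092, 0.001], [0.092, 0.996, 0.009], [0.0, 0.009, -1.0]]
force: [4.3, 10.8, -0.8]
opening: 0.15
grasp_force: 30.0
```

>>> carry_out(
  deltas=[
    [[0,-0.055,-0.073,0,0,0,1],[0,-0.115,-0.14,0,0,0,1],[0,-0.18,-0.205,0,0,0,1],[0,-0.25,-0.26,0,0,0,1],[0,-0.325,-0.315,0,0,0,1],[0,-0.405,-0.36,0,0,0,1],[0,-0.485,-0.405,0,0,0,1],[0,-0.57,-0.44,0,0,0,1],[-0.002,-0.655,-0.465,0,0,0,1],[-0.002,-0.745,-0.49,0,0,0,1]],
  ],
)

```text
time_s: 7.65
position: [0.5385, -0.2299, 0.2775]
tcp_rot: [[-0.996, 0.089, 0.002], [0.089, 0.996, 0.005], [-0.001, 0.005, -1.0]]
force: [-2.8, 7.6, 16.2]
opening: 0.15
grasp_force: 30.0
```

>>> carry_out(
  deltas=[
    [[0,-0.09,-0.015,0,0,0,1],[0,-0.18,-0.025,0,0,0,1],[0,-0.27,-0.027,0,0,0,1],[0,-0.365,-0.023,0,0,0,1],[0,-0.455,-0.01,0,0,0,1],[-0.002,-0.545,0.006,0,0,0,1],[-0.002,-0.63,0.03,0,0,0,1],[-0.002,-0.715,0.06,0,0,0,1],[-0.002,-0.8,0.1,0,0,0,1],[-0.003,-0.881,0.142,0,0,0,1]],
  ],
)

```text
time_s: 8.48
position: [0.526, -0.3651, 0.2514]
tcp_rot: [[-0.996, 0.091, -0.002], [0.091, 0.996, 0.003], [0.003, 0.003, -1.0]]
force: [-4.2, 36.3, 47.6]
opening: 0.152
grasp_force: 30.5
```

Run:
```python
from h import *
st(); c=load()
go([(*c[:4],-.3,8),(c[0],c[1],.33,c[3],-.3,2)],step=.1)
im=capture("top"); cv2.imwrite("pics/top1.png",im[:,:,::-1])
for p in pads(im[:,:,::-1]): print(p)
```

```text
t 8.48 pos [ 0.526  -0.3651  0.2514] yaw 84.78608880465885 F [-4.1881 36.3134 47.5916] op 0.152 gf 30.466049574315548 cmd [ 0.5275 -0.3644  0.2527 84.8285  1.    ] err [-0.0015 -0.0006 -0.0013]
[[[0,0,0,0,0,0,-0.3],[0,0,0,0,0,0,-0.3],[0,0,0,0,0,0,-0.3],[0,0,0,0,0,0,-0.3],[0,0,0,0,0,0,-0.3],[0,0,0,0,0,0,-0.3],[0,0,0,0,0,0,-0.3],[0,0,0,0,0,0,-0.3],[0,0,-0.258,0,0,0,-0.3],[0,0,-0.515,0,0,0,-0.3]]]
end [ 0.5275 -0.3644  0.33   84.8285 -0.3   ]
(array([0.4618, 0.0495]), np.float64(-0.37032193695563365), [np.float64(0.025171133090699297), np.float64(0.03373890978179855)])
(array([0.5621, 0.071 ]), np.float64(15.635282048730346), [np.float64(0.025988607805512272), np.float64(0.033329043618311405)])
(array([0.643 , 0.0774]), np.float64(21.33244872793105), [np.float64(0.026411737216438306), np.float64(0.03387667822247187)])
```

>>> carry_out(
  deltas=[
    [[0,0,0,0,0,0,-0.3],[0,0,0,0,0,0,-0.3],[0,0,0,0,0,0,-0.3],[0,0,0,0,0,0,-0.3],[0,0,0,0,0,0,-0.3],[0,0,0,0,0,0,-0.3],[0,0,0,0,0,0,-0.3],[0,0,-0.1,0,0,0,-0.3],[0,0,-0.3,0,0,0,-0.3],[0,0,-0.515,0,0,0,-0.3]],
  ],
)

```text
time_s: 9.37
position: [0.5264, -0.3639, 0.3284]
tcp_rot: [[-0.996, 0.09, -0.003], [0.09, 0.996, 0.003], [0.004, 0.003, -1.0]]
force: [0.6, -0.2, -0.0]
opening: 0.646
grasp_force: 0.0
```

```bash
cat >> h.py <<'E'
def g2(keys,n=3):
    """one call per key: prints only each call's end row (tool units) """
    for k in keys:
        b=np.array(load()); M=Rd(b[3]); t=np.array(k,float)
        d=np.round(M.T@(t[:3]-b[:3])/.15,n); az=round(-(t[3]-b[3])/360,n)
        print(d+0.,"az",az,"claw",round(t[4],2),"dist mm",round(1e3*np.linalg.norm(t[:3]-b[:3])))
        assert abs(d).max()<=1
        json.dump([*(b[:3]+M@d*.15),b[3]-az*360,t[4]],open("cmd.json","w"))
E
python3 - <<'E'
from h import *
st(); c=load(); im=capture("top"); print(pads(im)[0]); print(len(pads(im)))
y=90+21.3; s=(.643,.0774)
g2([(.555,-.22,.33,88,-.3),(.59,-.08,.32,96,-.3),(.63,.06,.25,108,-.3),(*s,.12,y,-.3),(*s,.009,y,-.3)])
E
```

```text
t 9.37 pos [ 0.5264 -0.3639  0.3284] yaw 84.84075251546908 F [ 0.5926 -0.2428 -0.0105] op 0.646 gf 0.0 cmd [ 0.5275 -0.3644  0.33   84.8285 -0.3   ] err [-0.0011  0.0005 -0.0015]
(array([0.4618, 0.0495]), np.float64(-1.5473006217629575), [np.float64(0.02587767810733529), np.float64(0.033507765523705234)])
3
[-0.096  0.976  0.   ] az -0.009 claw -0.3 dist mm 147
[-0.202  0.94   0.066] az -0.022 claw -0.3 dist mm 145
[-0.362  0.901  0.467] az -0.033 claw -0.3 dist mm 162
[-0.118  0.083  0.867] az -0.01 claw -0.3 dist mm 132
[0.   0.   0.74] az 0.0 claw -0.3 dist mm 111
```

>>> carry_out(
  deltas=[
    [[-0.01,0.1,0,0,0,0,-0.3],[-0.02,0.2,0,0,0,0,-0.3],[-0.03,0.3,0,0,0,0,-0.3],[-0.04,0.4,0,0,0,0,-0.3],[-0.05,0.5,0,0,0,0,-0.3],[-0.06,0.6,0,0,0,-0.005,-0.3],[-0.07,0.7,0,0,0,-0.006,-0.3],[-0.08,0.8,0,0,0,-0.007,-0.3],[-0.09,0.9,0,0,0,-0.008,-0.3],[-0.096,0.976,0,0,0,-0.009,-0.3]],
  ],
)

```text
time_s: 10.25
position: [0.555, -0.2183, 0.3295]
tcp_rot: [[-0.999, 0.032, 0.0], [0.032, 0.999, 0.0], [-0.0, 0.0, -1.0]]
force: [0.7, 1.2, -0.2]
opening: 0.651
grasp_force: 0.0
```

>>> carry_out(
  deltas=[
    [[-0.02,0.1,0,0,0,-0.002,-0.3],[-0.04,0.19,0,0,0,-0.004,-0.3],[-0.06,0.28,0,0,0,-0.006,-0.3],[-0.08,0.38,0.02,0,0,-0.008,-0.3],[-0.1,0.47,0.03,0,0,-0.01,-0.3],[-0.12,0.56,0.04,0,0,-0.013,-0.3],[-0.14,0.66,0.05,0,0,-0.015,-0.3],[-0.16,0.75,0.05,0,0,-0.017,-0.3],[-0.18,0.85,0.06,0,0,-0.02,-0.3],[-0.202,0.94,0.066,0,0,-0.022,-0.3]],
  ],
)

```text
time_s: 11.08
position: [0.59, -0.0789, 0.3196]
tcp_rot: [[-0.994, -0.106, -0.0], [-0.106, 0.994, 0.0], [0.0, 0.0, -1.0]]
force: [0.4, 0.5, -0.5]
opening: 0.647
grasp_force: 0.0
```

>>> carry_out(
  deltas=[
    [[-0.04,0.09,0.05,0,0,-0.003,-0.3],[-0.07,0.18,0.09,0,0,-0.006,-0.3],[-0.11,0.27,0.14,0,0,-0.01,-0.3],[-0.14,0.36,0.19,0,0,-0.013,-0.3],[-0.18,0.45,0.23,0,0,-0.016,-0.3],[-0.22,0.54,0.28,0,0,-0.02,-0.3],[-0.25,0.63,0.33,0,0,-0.023,-0.3],[-0.29,0.72,0.37,0,0,-0.026,-0.3],[-0.33,0.81,0.42,0,0,-0.03,-0.3],[-0.362,0.901,0.467,0,0,-0.033,-0.3]],
  ],
)

```text
time_s: 11.92
position: [0.6302, 0.0611, 0.2488]
tcp_rot: [[-0.951, -0.309, 0.0], [-0.309, 0.951, -0.0], [-0.0, -0.0, -1.0]]
force: [0.5, -0.2, 1.0]
opening: 0.651
grasp_force: 0.0
```

>>> carry_out(
  deltas=[
    [[-0.02,0.01,0.1,0,0,0,-0.3],[-0.03,0.02,0.2,0,0,-0.003,-0.3],[-0.04,0.03,0.3,0,0,-0.005,-0.3],[-0.06,0.04,0.4,0,0,-0.006,-0.3],[-0.08,0.05,0.5,0,0,-0.007,-0.3],[-0.1,0.07,0.6,0,0,-0.008,-0.3],[-0.11,0.08,0.7,0,0,-0.01,-0.3],[-0.118,0.083,0.8,0,0,-0.01,-0.3],[-0.118,0.083,0.867,0,0,-0.01,-0.3],[-0.118,0.083,0.867,0,0,-0.01,-0.3]],
  ],
)

```text
time_s: 12.75
position: [0.641, 0.0776, 0.1166]
tcp_rot: [[-0.93, -0.367, -0.005], [-0.367, 0.93, 0.0], [0.005, 0.002, -1.0]]
force: [0.3, -0.9, -0.1]
opening: 0.651
grasp_force: 0.0
```

Run:
```python
from h import *
st()
im=capture("wrist"); cv2.imwrite("pics/w2.png",im[:,:,::-1])
```

```text
t 12.75 pos [0.641  0.0776 0.1166] yaw 111.51530607685838 F [ 0.3377 -0.9013 -0.1228] op 0.651 gf 0.0 cmd [  0.643    0.0773   0.0089 111.4685  -0.3   ] err [-0.002   0.0003  0.1077]
```

View pics/w2.png

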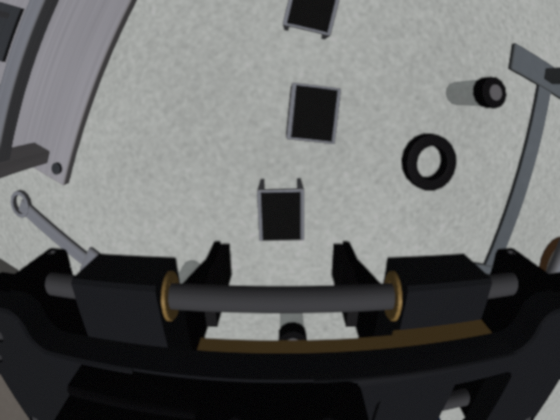

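Wrist view: the saddle pad is centred at (281,213) and square to the fingers, as expected. A vial at (290,335) is clear. Descending to grip.

>>> carry_out(
  deltas=[
    [[0,0,0.09,0,0,0,-0.3],[0,0,0.18,0,0,0,-0.3],[0,0,0.27,0,0,0,-0.3],[0,0,0.36,0,0,0,-0.3],[0,0,0.45,0,0,0,-0.3],[0,0,0.54,0,0,0,-0.3],[0,0,0.63,0,0,0,-0.3],[0,0,0.7,0,0,0,-0.3],[0,0,0.74,0,0,0,-0.3],[0,0,0.74,0,0,0,-0.3]],
  ],
)

```text
time_s: 13.63
position: [0.6415, 0.077, 0.0066]
tcp_rot: [[-0.931, -0.366, -0.003], [-0.366, 0.931, 0.0], [0.003, 0.001, -1.0]]
force: [0.2, 0.4, 0.2]
opening: 0.653
grasp_force: 0.0
```

>>> carry_out(
  deltas=[
    [[0,0,0,0,0,0,1],[0,0,0,0,0,0,1],[0,0,0,0,0,0,1],[0,0,0,0,0,0,1],[0,0,0,0,0,0,1],[0,0,0,0,0,0,1],[0,0,0,0,0,0,1],[0,0,0,0,0,0,1],[0,0,0,0,0,0,1],[0,0,0,0,0,0,1]],
  ],
)

```text
time_s: 14.47
position: [0.6432, 0.0771, 0.0093]
tcp_rot: [[-0.931, -0.366, 0.001], [-0.366, 0.931, 0.0], [-0.001, -0.0, -1.0]]
force: [-0.3, -0.2, 5.5]
opening: 0.41
grasp_force: 30.0
```

```bash
cat >> h.py <<'E'
def place(p,yaw,zs,**k):  # approach points to put held saddle (TCP 9 mm above its origin)
    c=load(); a=np.array(c[:3]);
E
python3 - <<'E'
from h import *
st(); c=load(); T=MID+.056*fx
g2([(c[0],c[1],.15,c[3],1),(*(np.array(c[:2])*.45+T*.55),.17,95,1),(*T,.165,85,1),(*T,.056,85,1)])
im=capture("top"); print(T, pads(im))
E
```

```text
t 14.47 pos [0.6432 0.0771 0.0093] yaw 111.46687075337472 F [-0.3279 -0.2321  5.4577] op 0.41 gf 29.96775460895151 cmd [  0.643    0.0773   0.0089 111.4685  -0.3   ] err [ 0.0002 -0.0002  0.0004]
[ 0.    0.   -0.94] az -0.0 claw 1.0 dist mm 141
[ 0.346 -0.818 -0.134] az 0.046 claw 1.0 dist mm 135
[ 0.081 -0.723  0.034] az 0.028 claw 1.0 dist mm 109
[0.    0.    0.726] az -0.0 claw 1.0 dist mm 109
[ 0.6368 -0.1649] [(array([0.5979, 0.0749]), np.float64(86.70490205112682), [np.float64(0.08857706837850866), np.float64(0.15730277847983515)]), (array([ 0.6785, -0.0125]), np.float64(0.8176347945833413), [np.float64(0.024149468811319668), np.float64(0.05211295674326079)]), (array([0.6756, 0.0777]), np.float64(89.90723234228156), [np.float64(0.0576178482291833), np.float64(0.11550431352299333)])]
```

>>> carry_out(
  deltas=[
    [[0,0,-0.05,0,0,0,1],[0,0,-0.12,0,0,0,1],[0,0,-0.22,0,0,0,1],[0,0,-0.33,0,0,0,1],[0,0,-0.45,0,0,0,1],[0,0,-0.57,0,0,0,1],[0,0,-0.69,0,0,0,1],[0,0,-0.8,0,0,0,1],[0,0,-0.89,0,0,0,1],[0,0,-0.94,0,0,0,1]],
  ],
)

```text
time_s: 15.35
position: [0.6433, 0.0768, 0.1518]
tcp_rot: [[-0.931, -0.366, 0.003], [-0.366, 0.931, -0.0], [-0.002, -0.001, -1.0]]
force: [-0.4, 0.1, -1.3]
opening: 0.41
grasp_force: 30.0
```

>>> carry_out(
  deltas=[
    [[0.03,-0.08,-0.01,0,0,0.004,1],[0.07,-0.16,-0.03,0,0,0.009,1],[0.1,-0.25,-0.04,0,0,0.014,1],[0.14,-0.33,-0.05,0,0,0.018,1],[0.17,-0.41,-0.07,0,0,0.023,1],[0.21,-0.49,-0.08,0,0,0.028,1],[0.24,-0.57,-0.09,0,0,0.032,1],[0.28,-0.65,-0.11,0,0,0.037,1],[0.31,-0.74,-0.12,0,0,0.041,1],[0.346,-0.818,-0.134,0,0,0.046,1]],
  ],
)

```text
time_s: 16.18
position: [0.6395, -0.0579, 0.1698]
tcp_rot: [[-0.997, -0.083, 0.0], [-0.083, 0.997, -0.0], [-0.0, -0.0, -1.0]]
force: [0.9, 0.2, -1.3]
opening: 0.408
grasp_force: 30.0
```

>>> carry_out(
  deltas=[
    [[0.01,-0.1,0,0,0,0.004,1],[0.02,-0.19,0,0,0,0.008,1],[0.03,-0.29,0.01,0,0,0.012,1],[0.04,-0.39,0.02,0,0,0.016,1],[0.05,-0.48,0.03,0,0,0.02,1],[0.06,-0.57,0.03,0,0,0.024,1],[0.07,-0.65,0.034,0,0,0.028,1],[0.081,-0.723,0.034,0,0,0.028,1],[0.081,-0.723,0.034,0,0,0.028,1],[0.081,-0.723,0.034,0,0,0.028,1]],
  ],
)

```text
time_s: 17.02
position: [0.6364, -0.1659, 0.1645]
tcp_rot: [[-0.996, 0.091, 0.0], [0.091, 0.996, 0.0], [-0.0, 0.0, -1.0]]
force: [-0.7, -0.1, -1.7]
opening: 0.41
grasp_force: 30.0
```

Run:
```python
from h import *
st()
im=capture("wrist"); cv2.imwrite("pics/w3.png",im[:,:,::-1])
```

```text
t 17.02 pos [ 0.6364 -0.1659  0.1645] yaw 84.76321101995494 F [-0.6593 -0.0903 -1.6592] op 0.41 gf 29.968267930671573 cmd [ 0.6368 -0.165   0.056  84.8285  1.    ] err [-0.0004 -0.0009  0.1084]
```

View pics/w3.png

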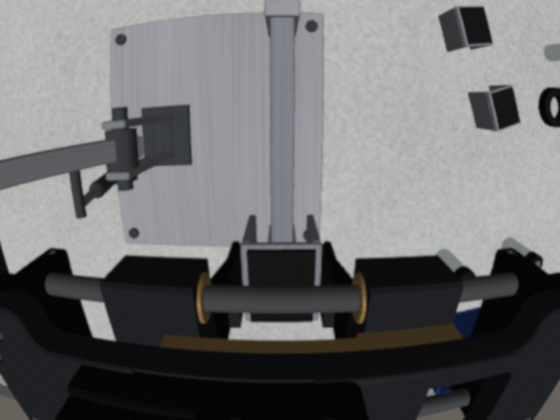

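Wrist view: mandrel bar centred at column 282, and the held saddle (247-320) is centred at 282 too. Lowering.

>>> carry_out(
  deltas=[
    [[0,0,0.08,0,0,0,1],[0,0,0.17,0,0,0,1],[0,0,0.26,0,0,0,1],[0,0,0.35,0,0,0,1],[0,0,0.44,0,0,0,1],[0,0,0.53,0,0,0,1],[0,0,0.61,0,0,0,1],[0,0,0.67,0,0,0,1],[0,0,0.71,0,0,0,1],[0,0,0.726,0,0,0,1]],
  ],
)

```text
time_s: 17.9
position: [0.6359, -0.1645, 0.0561]
tcp_rot: [[-0.996, 0.089, -0.002], [0.089, 0.996, 0.001], [0.002, 0.001, -1.0]]
force: [-6.1, 2.3, 16.8]
opening: 0.414
grasp_force: 30.0
```

>>> carry_out(
  deltas=[
    [[0,0,0,0,0,0,-0.3],[0,0,0,0,0,0,-0.3],[0,0,0,0,0,0,-0.3],[0,0,0,0,0,0,-0.3],[0,0,0,0,0,0,-0.3],[0,0,-0.1,0,0,0,-0.3],[0,0,-0.2,0,0,0,-0.3],[0,0,-0.4,0,0,0,-0.3],[0,0,-0.6,0,0,0,-0.3],[0,0,-0.7,0,0,0,-0.3]],
  ],
)

```text
time_s: 18.73
position: [0.6382, -0.1661, 0.1643]
tcp_rot: [[-0.996, 0.09, 0.005], [0.09, 0.996, -0.002], [-0.005, -0.002, -1.0]]
force: [0.0, -0.0, -0.0]
opening: 0.65
grasp_force: 0.0
```

Run:
```python
from h import *
c=load(); c[2]+=.7*.15; c[4]=-.3; json.dump(c,open("cmd.json","w"))
st(); im=capture("top"); print(pads(im))
y=90+16; s=np.array([.562,.071]); a=np.array(c[:2])
g2([(*(a+(s-a)*.55),.165,97,-.3),(*s,.13,y,-.3),(*s,.009,y,-.3)])
```

```text
t 18.73 pos [ 0.6382 -0.1661  0.1643] yaw 84.83066462485647 F [ 0.0397 -0.0485 -0.0271] op 0.65 gf 0.0 cmd [ 0.6368 -0.165   0.161  84.8285 -0.3   ] err [ 0.0014 -0.0011  0.0032]
[(array([0.5621, 0.0709]), np.float64(15.837846758291931), [np.float64(0.024539338440545684), np.float64(0.03189260347423222)])]
[ 0.351  0.837 -0.026] az -0.034 claw -0.3 dist mm 136
[0.136 0.73  0.233] az -0.025 claw -0.3 dist mm 117
[0.    0.    0.807] az 0.0 claw -0.3 dist mm 121
```

>>> carry_out(
  deltas=[
    [[0.03,0.08,0,0,0,-0.003,-0.3],[0.07,0.17,0,0,0,-0.007,-0.3],[0.1,0.25,0,0,0,-0.01,-0.3],[0.14,0.33,0,0,0,-0.014,-0.3],[0.18,0.42,0,0,0,-0.017,-0.3],[0.21,0.5,0,0,0,-0.02,-0.3],[0.25,0.59,0,0,0,-0.024,-0.3],[0.28,0.67,-0.02,0,0,-0.027,-0.3],[0.32,0.75,-0.02,0,0,-0.03,-0.3],[0.351,0.837,-0.026,0,0,-0.034,-0.3]],
  ],
)

```text
time_s: 19.62
position: [0.5948, -0.0343, 0.1647]
tcp_rot: [[-0.992, -0.125, 0.0], [-0.125, 0.992, -0.0], [-0.0, -0.0, -1.0]]
force: [0.3, 0.1, -0.1]
opening: 0.651
grasp_force: 0.0
```

>>> carry_out(
  deltas=[
    [[0.02,0.1,0,0,0,-0.003,-0.3],[0.04,0.2,0,0,0,-0.007,-0.3],[0.06,0.3,0.02,0,0,-0.01,-0.3],[0.08,0.4,0.06,0,0,-0.014,-0.3],[0.1,0.5,0.1,0,0,-0.017,-0.3],[0.11,0.6,0.15,0,0,-0.02,-0.3],[0.13,0.68,0.2,0,0,-0.023,-0.3],[0.136,0.73,0.233,0,0,-0.025,-0.3],[0.136,0.73,0.233,0,0,-0.025,-0.3],[0.136,0.73,0.233,0,0,-0.025,-0.3]],
  ],
)

```text
time_s: 20.45
position: [0.5613, 0.071, 0.129]
tcp_rot: [[-0.961, -0.278, -0.001], [-0.278, 0.961, -0.0], [0.001, -0.0, -1.0]]
force: [-0.1, -0.1, -0.3]
opening: 0.651
grasp_force: 0.0
```

Run:
```python
from h import *
st()
im=capture("wrist"); cv2.imwrite("pics/w4.png",im[:,:,::-1])
```

```text
t 20.45 pos [0.5613 0.071  0.129 ] yaw 106.13336012483781 F [-0.0895 -0.1206 -0.3433] op 0.651 gf 0.0 cmd [  0.5619   0.071    0.0089 106.0685  -0.3   ] err [-0.0006 -0.      0.12  ]
```

View pics/w4.png

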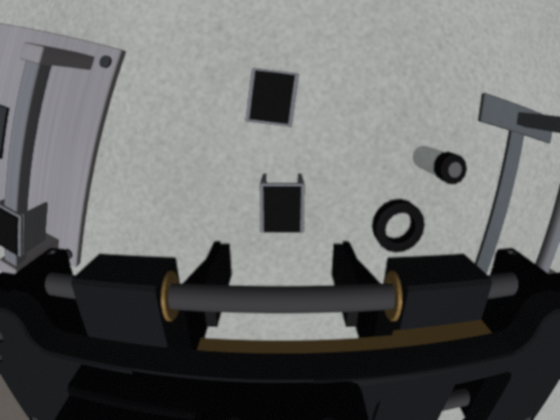

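Wrist view: the second saddle is centred at (282,207) and square to the fingers, and the third saddle at (272,98) is still in place. Descending and gripping.

>>> carry_out(
  deltas=[
    [[0,0,0.1,0,0,0,-0.3],[0,0,0.2,0,0,0,-0.3],[0,0,0.3,0,0,0,-0.3],[0,0,0.4,0,0,0,-0.3],[0,0,0.5,0,0,0,-0.3],[0,0,0.6,0,0,0,-0.3],[0,0,0.7,0,0,0,-0.3],[0,0,0.77,0,0,0,-0.3],[0,0,0.807,0,0,0,-0.3],[0,0,0.807,0,0,0,-0.3]],
  ],
)

```text
time_s: 21.33
position: [0.5613, 0.0701, 0.0076]
tcp_rot: [[-0.961, -0.276, -0.001], [-0.276, 0.961, 0.0], [0.001, 0.0, -1.0]]
force: [0.4, -0.3, 1.4]
opening: 0.652
grasp_force: 0.0
```

>>> carry_out(
  deltas=[
    [[0,0,0,0,0,0,1],[0,0,0,0,0,0,1],[0,0,0,0,0,0,1],[0,0,0,0,0,0,1],[0,0,0,0,0,0,1],[0,0,0,0,0,0,1],[0,0,0,0,0,0,1],[0,0,0,0,0,0,1],[0,0,0,0,0,0,1],[0,0,0,0,0,0,1]],
  ],
)

```text
time_s: 22.17
position: [0.5621, 0.0708, 0.0092]
tcp_rot: [[-0.961, -0.277, 0.001], [-0.277, 0.961, 0.0], [-0.001, -0.0, -1.0]]
force: [-1.1, 1.4, 7.1]
opening: 0.415
grasp_force: 30.0
```

Run:
```python
from h import *
st(); c=load(); T=MID
g2([(c[0],c[1],.15,c[3],1),(*(np.array(c[:2])*.45+T*.55),.17,94,1),(*T,.165,84.9,1),(*T,.0563,84.9,1)])
```

```text
t 22.17 pos [0.5621 0.0708 0.0092] yaw 106.0736014625822 F [-1.0681  1.3868  7.1116] op 0.415 gf 30.000217594206333 cmd [  0.5619   0.071    0.0089 106.0685  -0.3   ] err [ 0.0001 -0.0002  0.0003]
[ 0.    0.   -0.94] az -0.0 claw 1.0 dist mm 141
[ 0.167 -0.833 -0.134] az 0.034 claw 1.0 dist mm 129
[-0.011 -0.696  0.034] az 0.025 claw 1.0 dist mm 104
[0.001 0.    0.724] az -0.0 claw 1.0 dist mm 109
```

>>> carry_out(
  deltas=[
    [[0,0,-0.05,0,0,0,1],[0,0,-0.12,0,0,0,1],[0,0,-0.22,0,0,0,1],[0,0,-0.33,0,0,0,1],[0,0,-0.45,0,0,0,1],[0,0,-0.57,0,0,0,1],[0,0,-0.69,0,0,0,1],[0,0,-0.8,0,0,0,1],[0,0,-0.89,0,0,0,1],[0,0,-0.94,0,0,0,1]],
  ],
)

```text
time_s: 23.0
position: [0.5621, 0.0706, 0.1517]
tcp_rot: [[-0.961, -0.277, 0.003], [-0.277, 0.961, -0.0], [-0.003, -0.001, -1.0]]
force: [0.8, -0.9, -1.7]
opening: 0.408
grasp_force: 30.0
```

>>> carry_out(
  deltas=[
    [[0.02,-0.08,-0.01,0,0,0.003,1],[0.03,-0.17,-0.03,0,0,0.007,1],[0.05,-0.25,-0.04,0,0,0.01,1],[0.07,-0.33,-0.05,0,0,0.014,1],[0.08,-0.42,-0.07,0,0,0.017,1],[0.1,-0.5,-0.08,0,0,0.02,1],[0.12,-0.58,-0.09,0,0,0.024,1],[0.13,-0.67,-0.11,0,0,0.027,1],[0.15,-0.75,-0.12,0,0,0.031,1],[0.167,-0.833,-0.134,0,0,0.034,1]],
  ],
)

```text
time_s: 23.83
position: [0.5721, -0.0577, 0.1697]
tcp_rot: [[-0.998, -0.064, -0.0], [-0.064, 0.998, 0.0], [0.0, 0.0, -1.0]]
force: [0.5, 0.3, -1.8]
opening: 0.41
grasp_force: 30.0
```

>>> carry_out(
  deltas=[
    [[0,-0.1,0,0,0,0.004,1],[0,-0.19,0,0,0,0.008,1],[0,-0.28,0.01,0,0,0.011,1],[0,-0.37,0.02,0,0,0.015,1],[-0.01,-0.46,0.03,0,0,0.018,1],[-0.01,-0.55,0.03,0,0,0.021,1],[-0.01,-0.63,0.034,0,0,0.024,1],[-0.011,-0.696,0.034,0,0,0.025,1],[-0.011,-0.696,0.034,0,0,0.025,1],[-0.011,-0.696,0.034,0,0,0.025,1]],
  ],
)

```text
time_s: 24.67
position: [0.5807, -0.1609, 0.1644]
tcp_rot: [[-0.996, 0.091, -0.0], [0.091, 0.996, 0.001], [0.0, 0.0, -1.0]]
force: [1.0, 0.2, -2.1]
opening: 0.411
grasp_force: 30.0
```

>>> carry_out(
  deltas=[
    [[0,0,0.08,0,0,0,1],[0,0,0.17,0,0,0,1],[0,0,0.26,0,0,0,1],[0,0,0.35,0,0,0,1],[0,0,0.44,0,0,0,1],[0,0,0.53,0,0,0,1],[0,0,0.61,0,0,0,1],[0,0,0.67,0,0,0,1],[0,0,0.71,0,0,0,1],[0.001,0,0.724,0,0,0,1]],
  ],
)

```text
time_s: 25.5
position: [0.5804, -0.1598, 0.0562]
tcp_rot: [[-0.996, 0.09, -0.001], [0.09, 0.996, 0.001], [0.001, 0.001, -1.0]]
force: [-3.4, 2.9, 15.2]
opening: 0.415
grasp_force: 30.0
```

>>> carry_out(
  deltas=[
    [[0,0,0,0,0,0,-0.3],[0,0,0,0,0,0,-0.3],[0,0,0,0,0,0,-0.3],[0,0,0,0,0,0,-0.3],[0,0,0,0,0,0,-0.3],[0,0,-0.1,0,0,0,-0.3],[0,0,-0.2,0,0,0,-0.3],[0,0,-0.4,0,0,0,-0.3],[0,0,-0.6,0,0,0,-0.3],[0,0,-0.7,0,0,0,-0.3]],
  ],
)

```text
time_s: 26.33
position: [0.5821, -0.1611, 0.1643]
tcp_rot: [[-0.996, 0.09, 0.005], [0.09, 0.996, -0.002], [-0.005, -0.002, -1.0]]
force: [0.6, -0.0, -0.0]
opening: 0.648
grasp_force: 0.0
```

Run:
```python
from h import *
c=load(); c[2]+=.7*.15; c[4]=-.3; json.dump(c,open("cmd.json","w"))
st(); im=capture("top"); print(pads(im))
y=90-1; s=np.array([.4618,.0496]); a=np.array(c[:2])
g2([(*(a+(s-a)*.55),.165,87,-.3),(*s,.13,y,-.3),(*s,.009,y,-.3)])
```

```text
t 26.33 pos [ 0.5821 -0.1611  0.1643] yaw 84.83484870950514 F [ 0.5569 -0.049  -0.0476] op 0.648 gf 0.0 cmd [ 0.5809 -0.1601  0.1613 84.8285 -0.3   ] err [ 0.0012 -0.0011  0.0029]
[(array([0.4642, 0.0034]), np.float64(72.2954399329841), [np.float64(0.044804702458021525), np.float64(0.12551430609281672)])]
[ 0.504  0.726 -0.024] az -0.006 claw -0.3 dist mm 133
[0.39  0.61  0.233] az -0.006 claw -0.3 dist mm 114
[0.    0.    0.807] az 0.0 claw -0.3 dist mm 121
```

>>> carry_out(
  deltas=[
    [[0.05,0.07,0,0,0,0,-0.3],[0.1,0.15,0,0,0,0,-0.3],[0.15,0.22,0,0,0,0,-0.3],[0.2,0.29,0,0,0,0,-0.3],[0.25,0.36,0,0,0,0,-0.3],[0.3,0.44,0,0,0,0,-0.3],[0.35,0.51,0,0,0,-0.004,-0.3],[0.4,0.58,0,0,0,-0.005,-0.3],[0.45,0.65,-0.02,0,0,-0.006,-0.3],[0.504,0.726,-0.024,0,0,-0.006,-0.3]],
  ],
)

```text
time_s: 27.22
position: [0.5148, -0.0442, 0.1649]
tcp_rot: [[-0.999, 0.052, 0.001], [0.052, 0.999, -0.0], [-0.001, -0.0, -1.0]]
force: [0.3, -0.1, 0.2]
opening: 0.651
grasp_force: 0.0
```

>>> carry_out(
  deltas=[
    [[0.05,0.08,0,0,0,0,-0.3],[0.1,0.16,0,0,0,0,-0.3],[0.15,0.24,0.03,0,0,0,-0.3],[0.2,0.32,0.06,0,0,0,-0.3],[0.25,0.4,0.1,0,0,-0.004,-0.3],[0.3,0.48,0.15,0,0,-0.005,-0.3],[0.35,0.56,0.2,0,0,-0.006,-0.3],[0.39,0.61,0.233,0,0,-0.006,-0.3],[0.39,0.61,0.233,0,0,-0.006,-0.3],[0.39,0.61,0.233,0,0,-0.006,-0.3]],
  ],
)

```text
time_s: 28.05
position: [0.461, 0.0498, 0.1291]
tcp_rot: [[-1.0, 0.013, -0.001], [0.013, 1.0, -0.0], [0.001, -0.0, -1.0]]
force: [-0.1, 0.4, -0.1]
opening: 0.646
grasp_force: 0.0
```

Run:
```python
from h import *
st()
im=capture("wrist")
i2=capture("side"); 
cv2.imwrite("pics/w5.png",np.hstack([cv2.resize(im[150:300,180:380],(400,300)),cv2.resize(i2[180:330,180:380],(400,300))])[:,:,::-1])
```

```text
t 28.05 pos [0.461  0.0498 0.1291] yaw 89.24271275273331 F [-0.1002  0.4386 -0.0516] op 0.646 gf 0.0 cmd [ 0.4618  0.0497  0.0089 89.1485 -0.3   ] err [-0.0008  0.0001  0.1202]
```

View pics/w5.png

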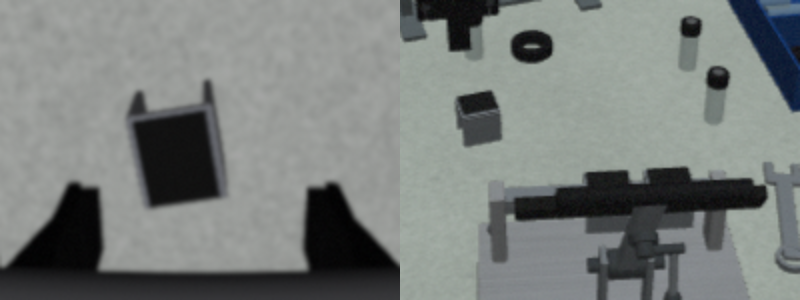

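The picture shows that the third saddle has been knocked: its pad centre is now at wrist pixel (269,229), turned about 10°. Both seated saddles look fine in the side view. I'll measure it again.

```bash
cat >> h.py <<'E'
def wray(u,v,z,s=None):
    s=s or telemetry.read_state(); c=camera_info("wrist"); K=np.array(c["mtx"]); T=np.array(c["T_tool_cam"])
    d=np.array([u-K[0,2],v-K[1,2]]); r=np.linalg.norm(d); th=r/K[0,0]; k=np.array([*(d/r*np.sin(th)),np.cos(th)])
    Q=np.array(s["tcp_rot"]); o=Q@T[:3,3]+np.array(s["position"]); w=Q@T[:3,:3]@k
    return o+w*(z-o[2])/w[2]
E
python3 - <<'E'
from h import *
P=[wray(180+u/2-.25,150+v/2-.25,.045) for u,v in [(133,123),(207,110),(220,195),(148,207)]]
P=np.array(P); m=P.mean(0); e=(P[0]+P[1]-P[2]-P[3])/2
print(P,m,np.linalg.norm(e),np.degrees(np.arctan2(-e[1],-e[0])))
im=capture("top"); print(pads(im,.045))
c=load(); c[2]+=.807*.15; json.dump(c,open("cmd.json","w"))
a=np.degrees(np.arctan2(-e[1],-e[0])); s=m[:2]
g2([(*s,.13,90+a,-.3),(*s,.009,90+a,-.3)])
E
```

```text
[[0.4619 0.0198 0.045 ]
 [0.4569 0.0495 0.045 ]
 [0.494  0.0545 0.045 ]
 [0.4992 0.0242 0.045 ]] [0.478 0.037 0.045] 0.03749403217367955 7.134577450832792
[(array([0.3798, 0.0528]), np.float64(-89.9698239339842), [np.float64(0.010432642646415758), np.float64(0.08780968523819889)]), (array([0.4746, 0.1316]), np.float64(-0.7158008109732776), [np.float64(0.03737061343608822), np.float64(0.07968688417033318)]), (array([0.4618, 0.0328]), np.float64(-3.0002048644232957), [np.float64(0.13486658270704308), np.float64(0.14224719164824567)])]
[-0.109 -0.083  0.   ] az -0.022 claw -0.3 dist mm 21
[0.    0.    0.807] az -0.0 claw -0.3 dist mm 121
```

>>> carry_out(
  deltas=[
    [[-0.05,-0.04,0,0,0,-0.01,-0.3],[-0.109,-0.083,0,0,0,-0.022,-0.3],[-0.109,-0.083,0,0,0,-0.022,-0.3],[-0.109,-0.083,0,0,0,-0.022,-0.3],[-0.109,-0.083,0,0,0,-0.022,-0.3],[-0.109,-0.083,0,0,0,-0.022,-0.3],[-0.109,-0.083,0,0,0,-0.022,-0.3],[-0.109,-0.083,0,0,0,-0.022,-0.3],[-0.109,-0.083,0,0,0,-0.022,-0.3],[-0.109,-0.083,0,0,0,-0.022,-0.3]],
  ],
)

```text
time_s: 29.03
position: [0.4775, 0.0368, 0.1296]
tcp_rot: [[-0.992, -0.123, -0.0], [-0.123, 0.992, 0.0], [0.0, 0.0, -1.0]]
force: [-0.3, 0.8, -0.8]
opening: 0.648
grasp_force: 0.0
```

Run:
```python
from h import *
st()
im=capture("wrist")
cv2.imwrite("pics/w6.png",cv2.resize(im[150:300,180:380],(400,300))[:,:,::-1])
```

```text
t 29.03 pos [0.4775 0.0368 0.1296] yaw 97.07307155745588 F [-0.3322  0.8025 -0.8062] op 0.648 gf 0.0 cmd [ 0.478   0.037   0.0089 97.0685 -0.3   ] err [-0.0005 -0.0002  0.1206]
```

View pics/w6.png

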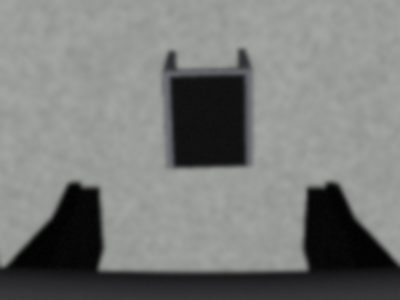

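The crop shows the saddle centred at (209,120) and square to the fingers. Gripping it.

>>> carry_out(
  deltas=[
    [[0,0,0.1,0,0,0,-0.3],[0,0,0.2,0,0,0,-0.3],[0,0,0.3,0,0,0,-0.3],[0,0,0.4,0,0,0,-0.3],[0,0,0.5,0,0,0,-0.3],[0,0,0.6,0,0,0,-0.3],[0,0,0.7,0,0,0,-0.3],[0,0,0.77,0,0,0,-0.3],[0,0,0.807,0,0,0,-0.3],[0,0,0.807,0,0,0,-0.3]],
  ],
)

```text
time_s: 29.92
position: [0.4771, 0.0367, 0.0075]
tcp_rot: [[-0.992, -0.123, -0.002], [-0.123, 0.992, 0.0], [0.002, 0.001, -1.0]]
force: [-0.1, 0.8, -0.3]
opening: 0.654
grasp_force: 0.0
```

>>> carry_out(
  deltas=[
    [[0,0,0,0,0,0,1],[0,0,0,0,0,0,1],[0,0,0,0,0,0,1],[0,0,0,0,0,0,1],[0,0,0,0,0,0,1],[0,0,0,0,0,0,1],[0,0,0,0,0,0,1],[0,0,0,0,0,0,1],[0,0,0,0,0,0,1],[0,0,0,0,0,0,1]],
  ],
)

```text
time_s: 30.75
position: [0.4781, 0.0367, 0.0092]
tcp_rot: [[-0.992, -0.123, 0.001], [-0.123, 0.992, -0.0], [-0.001, -0.0, -1.0]]
force: [1.1, 1.6, 5.8]
opening: 0.413
grasp_force: 30.0
```

Run:
```python
from h import *
st(); c=load(); T=MID-.056*fx
g2([(c[0],c[1],.15,c[3],1),(*(np.array(c[:2])*.45+T*.55),.17,91,1),(*T,.165,84.9,1),(*T,.0563,84.9,1)])
```

```text
t 30.75 pos [0.4781 0.0367 0.0092] yaw 97.06200977566782 F [1.0769 1.5757 5.7945] op 0.413 gf 29.99866845086217 cmd [ 0.478   0.037   0.0089 97.0685 -0.3   ] err [ 0.0001 -0.0002  0.0002]
[ 0.    0.   -0.94] az -0.0 claw 1.0 dist mm 141
[-0.085 -0.72  -0.134] az 0.017 claw 1.0 dist mm 111
[-0.132 -0.579  0.034] az 0.017 claw 1.0 dist mm 89
[0.    0.    0.724] az -0.0 claw 1.0 dist mm 109
```

>>> carry_out(
  deltas=[
    [[0,0,-0.05,0,0,0,1],[0,0,-0.12,0,0,0,1],[0,0,-0.22,0,0,0,1],[0,0,-0.33,0,0,0,1],[0,0,-0.45,0,0,0,1],[0,0,-0.57,0,0,0,1],[0,0,-0.69,0,0,0,1],[0,0,-0.8,0,0,0,1],[0,0,-0.89,0,0,0,1],[0,0,-0.94,0,0,0,1]],
  ],
)

```text
time_s: 31.58
position: [0.478, 0.0364, 0.1516]
tcp_rot: [[-0.992, -0.123, 0.003], [-0.123, 0.992, -0.001], [-0.003, -0.001, -1.0]]
force: [-0.1, 0.2, -2.3]
opening: 0.413
grasp_force: 30.0
```

>>> carry_out(
  deltas=[
    [[-0.01,-0.07,-0.01,0,0,0.002,1],[-0.02,-0.14,-0.03,0,0,0.003,1],[-0.03,-0.22,-0.04,0,0,0.005,1],[-0.03,-0.29,-0.05,0,0,0.007,1],[-0.04,-0.36,-0.07,0,0,0.008,1],[-0.05,-0.43,-0.08,0,0,0.01,1],[-0.06,-0.5,-0.09,0,0,0.012,1],[-0.07,-0.58,-0.11,0,0,0.014,1],[-0.08,-0.65,-0.12,0,0,0.015,1],[-0.085,-0.72,-0.134,0,0,0.017,1]],
  ],
)

```text
time_s: 32.42
position: [0.504, -0.0702, 0.1697]
tcp_rot: [[-1.0, -0.015, 0.0], [-0.015, 1.0, -0.0], [-0.0, -0.0, -1.0]]
force: [-0.2, 0.1, -1.0]
opening: 0.408
grasp_force: 30.0
```

>>> carry_out(
  deltas=[
    [[-0.02,-0.08,0,0,0,0.003,1],[-0.04,-0.16,0,0,0,0.005,1],[-0.06,-0.24,0.01,0,0,0.007,1],[-0.08,-0.32,0.02,0,0,0.01,1],[-0.1,-0.4,0.03,0,0,0.012,1],[-0.11,-0.48,0.03,0,0,0.014,1],[-0.12,-0.54,0.034,0,0,0.016,1],[-0.132,-0.579,0.034,0,0,0.017,1],[-0.132,-0.579,0.034,0,0,0.017,1],[-0.132,-0.579,0.034,0,0,0.017,1]],
  ],
)

```text
time_s: 33.25
position: [0.5247, -0.1556, 0.1644]
tcp_rot: [[-0.996, 0.091, -0.0], [0.091, 0.996, 0.001], [0.0, 0.0, -1.0]]
force: [0.1, 0.9, -1.4]
opening: 0.41
grasp_force: 30.0
```

>>> carry_out(
  deltas=[
    [[0,0,0.08,0,0,0,1],[0,0,0.17,0,0,0,1],[0,0,0.26,0,0,0,1],[0,0,0.35,0,0,0,1],[0,0,0.44,0,0,0,1],[0,0,0.53,0,0,0,1],[0,0,0.61,0,0,0,1],[0,0,0.67,0,0,0,1],[0,0,0.71,0,0,0,1],[0,0,0.724,0,0,0,1]],
  ],
)

```text
time_s: 34.08
position: [0.5244, -0.1547, 0.0561]
tcp_rot: [[-0.996, 0.09, -0.001], [0.09, 0.996, 0.001], [0.002, 0.001, -1.0]]
force: [-4.4, 3.4, 18.6]
opening: 0.413
grasp_force: 30.0
```

>>> carry_out(
  deltas=[
    [[0,0,0,0,0,0,-0.3],[0,0,0,0,0,0,-0.3],[0,0,0,0,0,0,-0.3],[0,0,0,0,0,0,-0.3],[0,0,0,0,0,0,-0.3],[0,0,-0.1,0,0,0,-0.3],[0,0,-0.2,0,0,0,-0.3],[0,0,-0.4,0,0,0,-0.3],[0,0,-0.6,0,0,0,-0.3],[0,0,-0.7,0,0,0,-0.3]],
  ],
)

```text
time_s: 34.92
position: [0.5262, -0.1562, 0.164]
tcp_rot: [[-0.996, 0.09, 0.004], [0.09, 0.996, -0.002], [-0.004, -0.002, -1.0]]
force: [0.7, 0.1, 0.1]
opening: 0.649
grasp_force: 0.0
```

Run:
```python
from h import *
c=load(); c[2]+=.7*.15; c[4]=-.3; json.dump(c,open("cmd.json","w"))
st()
h=np.array(handle(2.1)); print("handle open",h)
g2([(.525,-.16,.30,84.83,-.3),(h[0],-.26,.35,84.83,-.3),(h[0],h[1],.345,84.83,-.3),(*h,84.83,-.3)])
```

```text
t 34.92 pos [ 0.5262 -0.1562  0.164 ] yaw 84.83229536834718 F [0.7373 0.1384 0.0941] op 0.649 gf 0.0 cmd [ 0.5252 -0.1551  0.1613 84.8285 -0.3   ] err [ 0.001  -0.0011  0.0027]
handle open [ 0.5275 -0.3645  0.2527]
[-0.002 -0.032 -0.924] az -0.0 claw -0.3 dist mm 139
[-0.076 -0.663 -0.334] az -0.0 claw -0.3 dist mm 112
[-0.063 -0.694  0.034] az -0.0 claw -0.3 dist mm 105
[0.    0.    0.615] az -0.0 claw -0.3 dist mm 92
```

>>> carry_out(
  deltas=[
    [[0,0,-0.1,0,0,0,-0.3],[0,0,-0.2,0,0,0,-0.3],[0,0,-0.3,0,0,0,-0.3],[0,0,-0.4,0,0,0,-0.3],[0,-0.01,-0.5,0,0,0,-0.3],[0,-0.01,-0.6,0,0,0,-0.3],[0,-0.02,-0.7,0,0,0,-0.3],[0,-0.02,-0.8,0,0,0,-0.3],[0,-0.03,-0.9,0,0,0,-0.3],[-0.002,-0.032,-0.924,0,0,0,-0.3]],
  ],
)

```text
time_s: 35.75
position: [0.5257, -0.161, 0.302]
tcp_rot: [[-0.996, 0.09, 0.004], [0.09, 0.996, -0.003], [-0.004, -0.002, -1.0]]
force: [-0.1, 0.2, 0.9]
opening: 0.648
grasp_force: 0.0
```

>>> carry_out(
  deltas=[
    [[-0.01,-0.06,-0.05,0,0,0,-0.3],[-0.02,-0.13,-0.1,0,0,0,-0.3],[-0.02,-0.2,-0.15,0,0,0,-0.3],[-0.03,-0.27,-0.2,0,0,0,-0.3],[-0.04,-0.34,-0.23,0,0,0,-0.3],[-0.05,-0.41,-0.26,0,0,0,-0.3],[-0.05,-0.48,-0.29,0,0,0,-0.3],[-0.06,-0.55,-0.31,0,0,0,-0.3],[-0.07,-0.61,-0.33,0,0,0,-0.3],[-0.076,-0.663,-0.334,0,0,0,-0.3]],
  ],
)

```text
time_s: 36.58
position: [0.5273, -0.2617, 0.35]
tcp_rot: [[-0.996, 0.091, 0.001], [0.091, 0.996, -0.0], [-0.001, -0.0, -1.0]]
force: [-0.0, 0.1, -0.1]
opening: 0.644
grasp_force: 0.0
```

>>> carry_out(
  deltas=[
    [[-0.01,-0.08,0,0,0,0,-0.3],[-0.02,-0.16,0,0,0,0,-0.3],[-0.02,-0.24,0,0,0,0,-0.3],[-0.03,-0.32,0,0,0,0,-0.3],[-0.04,-0.4,0,0,0,0,-0.3],[-0.05,-0.48,0.01,0,0,0,-0.3],[-0.05,-0.56,0.02,0,0,0,-0.3],[-0.06,-0.64,0.03,0,0,0,-0.3],[-0.063,-0.694,0.034,0,0,0,-0.3],[-0.063,-0.694,0.034,0,0,0,-0.3]],
  ],
)

```text
time_s: 37.42
position: [0.5268, -0.367, 0.3438]
tcp_rot: [[-0.996, 0.092, -0.001], [0.092, 0.996, -0.0], [0.001, -0.0, -1.0]]
force: [-0.4, 0.1, -0.8]
opening: 0.648
grasp_force: 0.0
```

Run:
```python
from h import *
st(); im=capture("top"); i2=capture("wrist"); i3=capture("side")
a=cv2.resize(im[160:280,350:460],(400,436))[:300]; 
out=np.zeros((600,800,3),np.uint8); out[:420,:400]=cv2.resize(im[165:285,345:460],(400,420)); out[:300,400:]=cv2.resize(i3[220:340,210:370],(400,300)); out[300:600,400:]=cv2.resize(i2,(400,300))
cv2.imwrite("pics/m1.png",out[:,:,::-1])
```

```text
t 37.42 pos [ 0.5268 -0.367   0.3438] yaw 84.73174733495439 F [-0.4419  0.1037 -0.7568] op 0.648 gf 0.0 cmd [ 0.5275 -0.3646  0.2527 84.8285 -0.3   ] err [-0.0006 -0.0024  0.0911]
```

View pics/m1.png

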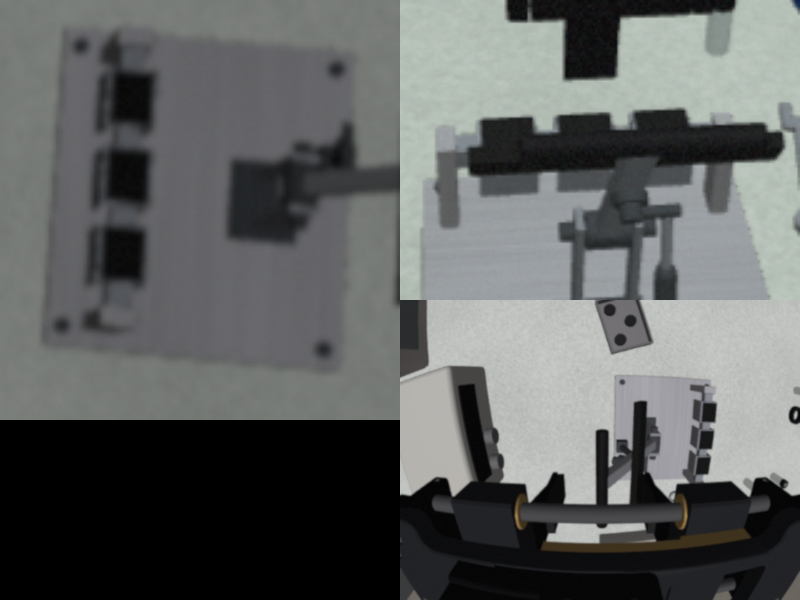

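All three saddles sit in a row between the posts. The wrist view shows the handle centred between the fingers at about column 282. Gripping it and closing the clamp.

>>> carry_out(
  deltas=[
    [[0,0,0.07,0,0,0,-0.3],[0,0,0.14,0,0,0,-0.3],[0,0,0.21,0,0,0,-0.3],[0,0,0.28,0,0,0,-0.3],[0,0,0.35,0,0,0,-0.3],[0,0,0.42,0,0,0,-0.3],[0,0,0.49,0,0,0,-0.3],[0,0,0.56,0,0,0,-0.3],[0,0,0.615,0,0,0,-0.3],[0,0,0.615,0,0,0,-0.3]],
  ],
)

```text
time_s: 38.4
position: [0.5262, -0.364, 0.2497]
tcp_rot: [[-0.996, 0.09, -0.003], [0.09, 0.996, 0.003], [0.003, 0.003, -1.0]]
force: [1.0, 0.1, -0.2]
opening: 0.65
grasp_force: 0.0
```

>>> carry_out(
  deltas=[
    [[0,0,0,0,0,0,1],[0,0,0,0,0,0,1],[0,0,0,0,0,0,1],[0,0,0,0,0,0,1],[0,0,0,0,0,0,1],[0,0,0,0,0,0,1],[0,0,0,0,0,0,1],[0,0,0,0,0,0,1],[0,0,0,0,0,0,1],[0,0,0,0,0,0,1]],
  ],
)

```text
time_s: 39.23
position: [0.5272, -0.3647, 0.2524]
tcp_rot: [[-0.996, 0.09, 0.0], [0.09, 0.996, 0.0], [-0.0, 0.0, -1.0]]
force: [0.3, 0.0, 2.0]
opening: 0.154
grasp_force: 30.0
```

Run:
```python
from h import *
st()
q=np.linspace(2.1,.01,31)[1:]; o=np.array(load())
go([(*handle(a),o[3],1,1) for a in q],step=.05)
```

```text
t 39.23 pos [ 0.5272 -0.3647  0.2524] yaw 84.83147327818165 F [0.3453 0.0027 1.965 ] op 0.154 gf 29.951039627194405 cmd [ 0.5275 -0.3646  0.2527 84.8285 -0.3   ] err [-0.0003 -0.0001 -0.0003]
[[[0,0.076,-0.041,0,0,0,1.0],[0,0.154,-0.076,0,0,0,1.0],[0.001,0.235,-0.106,0,0,0,1.0],[0.001,0.317,-0.13,0,0,0,1.0],[0.001,0.401,-0.149,0,0,0,1.0],[0.001,0.486,-0.161,0,0,0,1.0],[0.002,0.572,-0.168,0,0,0,1.0],[0.002,0.658,-0.168,0,0,0,1.0],[0.002,0.743,-0.163,0,0,0,1.0],[0.002,0.829,-0.151,0,0,0,1.0]]]
[[[0.001,0.084,0.017,0,0,0,1.0],[0.001,0.166,0.04,0,0,0,1.0],[0.001,0.247,0.069,0,0,0,1.0],[0.001,0.326,0.103,0,0,0,1.0],[0.002,0.402,0.143,0,0,0,1.0],[0.002,0.475,0.188,0,0,0,1.0],[0.002,0.545,0.238,0,0,0,1.0],[0.002,0.612,0.292,0,0,0,1.0],[0.002,0.674,0.352,0,0,0,1.0],[0.003,0.732,0.415,0,0,0,1.0]]]
[[[0,0.053,0.067,0,0,0,1.0],[0,0.102,0.138,0,0,0,1.0],[0,0.146,0.212,0,0,0,1.0],[0,0.184,0.289,0,0,0,1.0],[0,0.217,0.368,0,0,0,1.0],[0,0.244,0.45,0,0,0,1.0],[0,0.266,0.533,0,0,0,1.0],[0,0.282,0.617,0,0,0,1.0],[0,0.291,0.703,0,0,0,1.0],[0.001,0.295,0.788,0,0,0,1.0]]]
end [ 0.5517 -0.0872  0.0949 84.8285  1.    ]
```

>>> carry_out(
  deltas=[
    [[0,0.075,-0.04,0,0,0,1],[0,0.155,-0.075,0,0,0,1],[0,0.235,-0.105,0,0,0,1],[0,0.315,-0.13,0,0,0,1],[0,0.4,-0.15,0,0,0,1],[0,0.485,-0.16,0,0,0,1],[0.002,0.57,-0.168,0,0,0,1],[0.002,0.66,-0.168,0,0,0,1],[0.002,0.745,-0.163,0,0,0,1],[0.002,0.829,-0.151,0,0,0,1]],
  ],
)

```text
time_s: 40.07
position: [0.5387, -0.2438, 0.2773]
tcp_rot: [[-0.996, 0.09, 0.003], [0.09, 0.996, -0.009], [-0.004, -0.008, -1.0]]
force: [-0.3, -4.7, 2.3]
opening: 0.152
grasp_force: 30.0
```

>>> carry_out(
  deltas=[
    [[0,0.085,0.017,0,0,0,1],[0,0.165,0.04,0,0,0,1],[0,0.245,0.07,0,0,0,1],[0,0.325,0.105,0,0,0,1],[0.002,0.4,0.145,0,0,0,1],[0.002,0.475,0.19,0,0,0,1],[0.002,0.545,0.24,0,0,0,1],[0.002,0.61,0.29,0,0,0,1],[0.002,0.675,0.35,0,0,0,1],[0.003,0.732,0.415,0,0,0,1]],
  ],
)

```text
time_s: 40.9
position: [0.549, -0.1303, 0.2118]
tcp_rot: [[-0.996, 0.09, 0.003], [0.09, 0.996, 0.0], [-0.003, 0.001, -1.0]]
force: [5.0, -2.0, 0.5]
opening: 0.143
grasp_force: 30.0
```

>>> carry_out(
  deltas=[
    [[0,0.053,0.067,0,0,0,1],[0,0.1,0.14,0,0,0,1],[0,0.145,0.21,0,0,0,1],[0,0.185,0.29,0,0,0,1],[0,0.217,0.37,0,0,0,1],[0,0.244,0.45,0,0,0,1],[0,0.266,0.535,0,0,0,1],[0,0.282,0.617,0,0,0,1],[0,0.29,0.7,0,0,0,1],[0.001,0.295,0.788,0,0,0,1]],
  ],
)

```text
time_s: 41.73
position: [0.5529, -0.0874, 0.0941]
tcp_rot: [[-0.996, 0.09, 0.003], [0.09, 0.996, -0.001], [-0.003, -0.001, -1.0]]
force: [-3.5, -4.4, 51.2]
opening: 0.149
grasp_force: 30.0
```

>>> carry_out(
  deltas=[
    [[0,0,0,0,0,0,1],[0,0,0,0,0,0,1],[0,0,0,0,0,0,-0.3],[0,0,0,0,0,0,-0.3],[0,0,0,0,0,0,-0.3],[0,0,0,0,0,0,-0.3],[0,0,0,0,0,0,-0.3],[0,0,0,0,0,0,-0.3],[0,0,0,0,0,0,-0.3],[0,0,0,0,0,0,-0.3]],
  ],
)

```text
time_s: 42.57
position: [0.5512, -0.0875, 0.0945]
tcp_rot: [[-0.996, 0.09, -0.0], [0.09, 0.996, 0.0], [0.0, 0.0, -1.0]]
force: [-0.3, 0.3, -0.6]
opening: 0.629
grasp_force: 0.0
```

Run:
```python
from h import *
st(); im=capture("top"); i2=capture("wrist"); i3=capture("side")
out=np.zeros((600,800,3),np.uint8); out[:420,:400]=cv2.resize(im[165:285,345:460],(400,420)); out[:300,400:]=cv2.resize(i3[220:340,210:370],(400,300)); out[300:600,400:]=cv2.resize(i2,(400,300))
cv2.imwrite("pics/m2.png",out[:,:,::-1])
```

```text
t 42.57 pos [ 0.5512 -0.0875  0.0945] yaw 84.82588073115495 F [-0.2717  0.2887 -0.5612] op 0.629 gf 0.0 cmd [ 0.5517 -0.0872  0.0949 84.8285  1.    ] err [-0.0005 -0.0002 -0.0004]
```

View pics/m2.png

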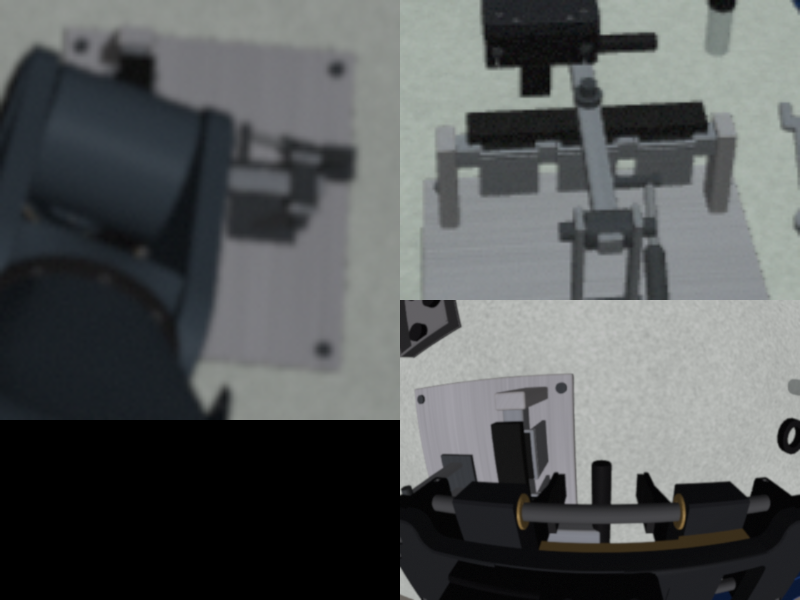

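The side view shows the foot shut on all three pads, and the fingers are clear of the handle. Waiting out the hold, then gripping the handle again.

>>> carry_out(
  deltas=[
    [[0,0,0,0,0,0,-0.3],[0,0,0,0,0,0,-0.3],[0,0,0,0,0,0,-0.3],[0,0,0,0,0,0,-0.3],[0,0,0,0,0,0,-0.3],[0,0,0,0,0,0,-0.3],[0,0,0,0,0,0,-0.3],[0,0,0,0,0,0,-0.3],[0,0,0,0,0,0,-0.3],[0,0,0,0,0,0,-0.3]],
  ],
)

```text
time_s: 43.55
position: [0.5513, -0.0876, 0.0944]
tcp_rot: [[-0.996, 0.09, 0.0], [0.09, 0.996, -0.0], [-0.0, -0.0, -1.0]]
force: [0.6, -0.5, 1.2]
opening: 0.648
grasp_force: 0.0
```

>>> carry_out(
  deltas=[
    [[0,0,0,0,0,0,-0.3],[0,0,0,0,0,0,-0.3],[0,0,0,0,0,0,-0.3],[0,0,0,0,0,0,-0.3],[0,0,0,0,0,0,-0.3],[0,0,0,0,0,0,-0.3],[0,0,0,0,0,0,-0.3],[0,0,0,0,0,0,-0.3],[0,0,0,0,0,0,-0.3],[0,0,0,0,0,0,-0.3]],
  ],
)

```text
time_s: 44.38
position: [0.5513, -0.0875, 0.0944]
tcp_rot: [[-0.996, 0.09, -0.0], [0.09, 0.996, -0.0], [0.0, -0.0, -1.0]]
force: [-0.5, 0.2, -0.9]
opening: 0.652
grasp_force: 0.0
```

>>> carry_out(
  deltas=[
    [[0,0,0,0,0,0,-0.3],[0,0,0,0,0,0,-0.3],[0,0,0,0,0,0,-0.3],[0,0,0,0,0,0,-0.3],[0,0,0,0,0,0,-0.3],[0,0,0,0,0,0,-0.3],[0,0,0,0,0,0,-0.3],[0,0,0,0,0,0,-0.3],[0,0,0,0,0,0,-0.3],[0,0,0,0,0,0,-0.3]],
  ],
)

```text
time_s: 45.22
position: [0.5513, -0.0875, 0.0944]
tcp_rot: [[-0.996, 0.09, -0.0], [0.09, 0.996, 0.0], [0.0, 0.0, -1.0]]
force: [0.0, 0.5, -0.2]
opening: 0.65
grasp_force: 0.0
```

>>> carry_out(
  deltas=[
    [[0,0,0,0,0,0,-0.3],[0,0,0,0,0,0,-0.3],[0,0,0,0,0,0,-0.3],[0,0,0,0,0,0,-0.3],[0,0,0,0,0,0,-0.3],[0,0,0,0,0,0,-0.3],[0,0,0,0,0,0,-0.3],[0,0,0,0,0,0,-0.3],[0,0,0,0,0,0,-0.3],[0,0,0,0,0,0,-0.3]],
  ],
)

```text
time_s: 46.05
position: [0.5513, -0.0876, 0.0944]
tcp_rot: [[-0.996, 0.09, -0.0], [0.09, 0.996, 0.0], [0.0, 0.0, -1.0]]
force: [0.5, 0.1, 0.2]
opening: 0.652
grasp_force: 0.0
```

>>> carry_out(
  deltas=[
    [[0,0,0,0,0,0,-0.3],[0,0,0,0,0,0,-0.3],[0,0,0,0,0,0,-0.3],[0,0,0,0,0,0,-0.3],[0,0,0,0,0,0,-0.3],[0,0,0,0,0,0,-0.3],[0,0,0,0,0,0,-0.3],[0,0,0,0,0,0,-0.3],[0,0,0,0,0,0,-0.3],[0,0,0,0,0,0,-0.3]],
  ],
)

```text
time_s: 46.88
position: [0.5513, -0.0876, 0.0944]
tcp_rot: [[-0.996, 0.09, -0.0], [0.09, 0.996, -0.0], [0.0, -0.0, -1.0]]
force: [0.0, -0.4, 0.4]
opening: 0.652
grasp_force: 0.0
```

>>> carry_out(
  deltas=[
    [[0,0,0,0,0,0,1],[0,0,0,0,0,0,1],[0,0,0,0,0,0,1],[0,0,0,0,0,0,1],[0,0,0,0,0,0,1],[0,0,0,0,0,0,1],[0,0,0,0,0,0,1],[0,0,0,0,0,0,1],[0,0,0,0,0,0,1],[0,0,0,0,0,0,1]],
  ],
)

```text
time_s: 47.72
position: [0.5513, -0.0873, 0.0944]
tcp_rot: [[-0.996, 0.09, -0.0], [0.09, 0.996, 0.0], [0.0, 0.0, -1.0]]
force: [0.1, 1.5, -0.7]
opening: 0.148
grasp_force: 30.0
```

Run:
```python
from h import *
st()
q=np.linspace(.01,2.09,31)[1:]; o=np.array(load())
go([(*handle(a),o[3],1,1) for a in q],step=.05)
```

```text
t 47.72 pos [ 0.5513 -0.0873  0.0944] yaw 84.8177868659123 F [ 0.13    1.4861 -0.6686] op 0.148 gf 30.00036120414734 cmd [ 0.5517 -0.0872  0.0949 84.8285  1.    ] err [-0.0003 -0.0001 -0.0005]
[[[-0.001,-0.004,-0.085,0,0,0,1.0],[-0.001,-0.013,-0.17,0,0,0,1.0],[-0.001,-0.029,-0.254,0,0,0,1.0],[-0.001,-0.05,-0.337,0,0,0,1.0],[-0.001,-0.077,-0.418,0,0,0,1.0],[-0.001,-0.11,-0.497,0,0,0,1.0],[-0.001,-0.148,-0.574,0,0,0,1.0],[-0.001,-0.191,-0.647,0,0,0,1.0],[-0.001,-0.239,-0.718,0,0,0,1.0],[-0.001,-0.292,-0.785,0,0,0,1.0]]]
[[[-0.001,-0.058,-0.063,0,0,0,1.0],[-0.001,-0.12,-0.122,0,0,0,1.0],[-0.001,-0.185,-0.177,0,0,0,1.0],[-0.001,-0.255,-0.227,0,0,0,1.0],[-0.001,-0.327,-0.272,0,0,0,1.0],[-0.002,-0.403,-0.312,0,0,0,1.0],[-0.002,-0.481,-0.347,0,0,0,1.0],[-0.002,-0.562,-0.376,0,0,0,1.0],[-0.002,-0.644,-0.399,0,0,0,1.0],[-0.003,-0.727,-0.417,0,0,0,1.0]]]
[[[0,-0.085,-0.012,0,0,0,1.0],[0,-0.17,-0.018,0,0,0,1.0],[0,-0.256,-0.018,0,0,0,1.0],[-0.001,-0.341,-0.012,0,0,0,1.0],[-0.001,-0.426,0,0,0,0,1.0],[-0.001,-0.509,0.017,0,0,0,1.0],[-0.001,-0.592,0.041,0,0,0,1.0],[-0.002,-0.672,0.07,0,0,0,1.0],[-0.002,-0.75,0.104,0,0,0,1.0],[-0.002,-0.826,0.144,0,0,0,1.0]]]
end [ 0.5276 -0.3629  0.2536 84.8285  1.    ]
```

>>> carry_out(
  deltas=[
    [[0,-0.004,-0.085,0,0,0,1],[0,-0.013,-0.17,0,0,0,1],[0,-0.03,-0.255,0,0,0,1],[0,-0.05,-0.337,0,0,0,1],[0,-0.077,-0.418,0,0,0,1],[0,-0.11,-0.497,0,0,0,1],[0,-0.148,-0.574,0,0,0,1],[0,-0.19,-0.647,0,0,0,1],[0,-0.24,-0.718,0,0,0,1],[-0.001,-0.292,-0.785,0,0,0,1]],
  ],
)

```text
time_s: 48.55
position: [0.5476, -0.1263, 0.2124]
tcp_rot: [[-0.996, 0.092, 0.0], [0.092, 0.996, 0.01], [0.0, 0.01, -1.0]]
force: [3.4, 12.1, 1.1]
opening: 0.148
grasp_force: 30.0
```

>>> carry_out(
  deltas=[
    [[0,-0.058,-0.063,0,0,0,1],[0,-0.12,-0.122,0,0,0,1],[0,-0.185,-0.177,0,0,0,1],[0,-0.255,-0.227,0,0,0,1],[0,-0.327,-0.272,0,0,0,1],[-0.002,-0.403,-0.312,0,0,0,1],[-0.002,-0.48,-0.347,0,0,0,1],[-0.002,-0.56,-0.376,0,0,0,1],[-0.002,-0.645,-0.4,0,0,0,1],[-0.003,-0.727,-0.417,0,0,0,1]],
  ],
)

```text
time_s: 49.38
position: [0.5375, -0.2373, 0.279]
tcp_rot: [[-0.996, 0.089, 0.001], [0.089, 0.996, 0.004], [-0.0, 0.004, -1.0]]
force: [-5.9, 6.5, 18.4]
opening: 0.146
grasp_force: 30.0
```

>>> carry_out(
  deltas=[
    [[0,-0.085,-0.012,0,0,0,1],[0,-0.17,-0.018,0,0,0,1],[0,-0.255,-0.018,0,0,0,1],[0,-0.34,-0.012,0,0,0,1],[0,-0.425,0,0,0,0,1],[0,-0.51,0.017,0,0,0,1],[0,-0.59,0.04,0,0,0,1],[-0.002,-0.67,0.07,0,0,0,1],[-0.002,-0.75,0.104,0,0,0,1],[-0.002,-0.826,0.144,0,0,0,1]],
  ],
)

```text
time_s: 50.22
position: [0.5257, -0.3643, 0.2524]
tcp_rot: [[-0.996, 0.09, -0.003], [0.09, 0.996, 0.0], [0.003, 0.0, -1.0]]
force: [-3.7, -0.9, 0.9]
opening: 0.149
grasp_force: 30.1
```

>>> carry_out(
  deltas=[
    [[0,0,0,0,0,0,1],[0,0,0,0,0,0,1],[0,0,0,0,0,0,-0.3],[0,0,0,0,0,0,-0.3],[0,0,0,0,0,0,-0.3],[0,0,0,0,0,0,-0.3],[0,0,0,0,0,0,-0.3],[0,0,-0.15,0,0,0,-0.3],[0,0,-0.35,0,0,0,-0.3],[0,0,-0.55,0,0,0,-0.3]],
  ],
)

```text
time_s: 51.05
position: [0.5272, -0.3626, 0.3355]
tcp_rot: [[-0.996, 0.09, -0.002], [0.09, 0.996, 0.002], [0.002, 0.002, -1.0]]
force: [1.3, -0.3, 0.3]
opening: 0.619
grasp_force: 0.0
```

Run:
```python
from h import *
c=load(); c[2]+=.55*.15; c[4]=-.3; json.dump(c,open("cmd.json","w"))
st(); im=capture("top")
for p in pads(im,.092,(365,395,172,262)): print(p, fx@(p[0]-MID), fy@(p[0]-MID))
```

```text
t 51.05 pos [ 0.5272 -0.3626  0.3355] yaw 84.85414753582549 F [ 1.2878 -0.3186  0.3029] op 0.619 gf 0.0 cmd [ 0.5276 -0.3629  0.3361 84.8285 -0.3   ] err [-0.0004  0.0003 -0.0006]
(array([ 0.5257, -0.1542]), np.float64(-5.703015543499319), [np.float64(0.026632724425785133), np.float64(0.03469532590124491)]) -0.05561188787323518 0.0009713553934233153
(array([ 0.58  , -0.1591]), np.float64(-4.70782428206995), [np.float64(0.026799129585324585), np.float64(0.03556339797503878)]) -0.0010694994524369098 0.0008435315943282818
(array([ 0.6354, -0.1637]), np.float64(-4.328719546156847), [np.float64(0.02672590396761999), np.float64(0.037323921017482185)]) 0.05455252119349743 0.0011067247888075825
```

Clamp open, and the saddles are still in place to within 1.5 mm by the top camera. Fetching the far one.

```bash
cat >> h.py <<'E'
RM=np.array([.524,.3045]); ra=np.radians(9.07); rx=np.array([np.cos(ra),np.sin(ra)])
E
python3 - <<'E'
from h import *
s=(.636,-.1645)
g2([(.585,-.23,.33,84.83,-.3),(*s,.2,84.83,-.3),(*s,.0563,84.83,-.3)])
T=RM+.03*rx; s=np.array(s); print("target",T)
g2([(*s,.18,84.83,1)]+[(*(s+(T-s)*f),.18,84.83+14.2*f,1) for f in (.3,.6,.85)]+[(*T,.165,99.07,1)])
E
```

```text
[-0.301  0.917  0.041] az -0.0 claw -0.3 dist mm 145
[-0.299  0.466  0.866] az -0.0 claw -0.3 dist mm 154
[0.    0.    0.958] az -0.0 claw -0.3 dist mm 144
target [0.5536 0.3092]
[ 0.     0.    -0.824] az -0.0 claw 1.0 dist mm 124
[0.249 0.928 0.   ] az -0.012 claw 1.0 dist mm 144
[0.179 0.945 0.   ] az -0.012 claw 1.0 dist mm 144
[0.089 0.797 0.   ] az -0.01 claw 1.0 dist mm 120
[0.024 0.48  0.1  ] az -0.006 claw 1.0 dist mm 74
```

>>> carry_out(
  deltas=[
    [[-0.03,0.09,0,0,0,0,-0.3],[-0.06,0.18,0,0,0,0,-0.3],[-0.09,0.27,0,0,0,0,-0.3],[-0.12,0.37,0,0,0,0,-0.3],[-0.15,0.46,0,0,0,0,-0.3],[-0.18,0.55,0,0,0,0,-0.3],[-0.21,0.64,0.02,0,0,0,-0.3],[-0.24,0.73,0.03,0,0,0,-0.3],[-0.27,0.82,0.04,0,0,0,-0.3],[-0.301,0.917,0.041,0,0,0,-0.3]],
  ],
)

```text
time_s: 51.93
position: [0.585, -0.229, 0.3289]
tcp_rot: [[-0.996, 0.09, -0.001], [0.09, 0.996, 0.0], [0.001, 0.0, -1.0]]
force: [-0.0, 0.2, -0.0]
opening: 0.646
grasp_force: 0.0
```

>>> carry_out(
  deltas=[
    [[-0.04,0.07,0.05,0,0,0,-0.3],[-0.08,0.14,0.12,0,0,0,-0.3],[-0.12,0.21,0.2,0,0,0,-0.3],[-0.16,0.28,0.3,0,0,0,-0.3],[-0.2,0.34,0.4,0,0,0,-0.3],[-0.24,0.39,0.5,0,0,0,-0.3],[-0.27,0.43,0.6,0,0,0,-0.3],[-0.299,0.466,0.7,0,0,0,-0.3],[-0.299,0.466,0.8,0,0,0,-0.3],[-0.299,0.466,0.866,0,0,0,-0.3]],
  ],
)

```text
time_s: 52.77
position: [0.6348, -0.1635, 0.1962]
tcp_rot: [[-0.996, 0.09, -0.004], [0.09, 0.996, 0.002], [0.004, 0.001, -1.0]]
force: [0.4, 0.2, 0.2]
opening: 0.651
grasp_force: 0.0
```

>>> carry_out(
  deltas=[
    [[0,0,0.1,0,0,0,-0.3],[0,0,0.22,0,0,0,-0.3],[0,0,0.34,0,0,0,-0.3],[0,0,0.46,0,0,0,-0.3],[0,0,0.58,0,0,0,-0.3],[0,0,0.7,0,0,0,-0.3],[0,0,0.8,0,0,0,-0.3],[0,0,0.88,0,0,0,-0.3],[0,0,0.94,0,0,0,-0.3],[0,0,0.958,0,0,0,-0.3]],
  ],
)

```text
time_s: 53.6
position: [0.6346, -0.1644, 0.0538]
tcp_rot: [[-0.996, 0.09, -0.003], [0.09, 0.996, 0.001], [0.003, 0.001, -1.0]]
force: [0.1, -0.1, 0.9]
opening: 0.65
grasp_force: 0.0
```

>>> carry_out(
  deltas=[
    [[0,0,0,0,0,0,-0.3],[0,0,0,0,0,0,1],[0,0,0,0,0,0,1],[0,0,0,0,0,0,1],[0,0,0,0,0,0,1],[0,0,0,0,0,0,1],[0,0,0,0,0,0,1],[0,0,0,0,0,0,1],[0,0,0,0,0,0,1],[0,0,0,0,0,0,1]],
  ],
)

```text
time_s: 54.43
position: [0.6361, -0.1649, 0.0567]
tcp_rot: [[-0.996, 0.09, 0.001], [0.09, 0.996, -0.0], [-0.001, -0.0, -1.0]]
force: [-0.4, 0.5, 5.3]
opening: 0.414
grasp_force: 30.0
```

>>> carry_out(
  deltas=[
    [[0,0,-0.04,0,0,0,1],[0,0,-0.1,0,0,0,1],[0,0,-0.18,0,0,0,1],[0,0,-0.28,0,0,0,1],[0,0,-0.38,0,0,0,1],[0,0,-0.48,0,0,0,1],[0,0,-0.58,0,0,0,1],[0,0,-0.68,0,0,0,1],[0,0,-0.77,0,0,0,1],[0,0,-0.824,0,0,0,1]],
  ],
)

```text
time_s: 55.27
position: [0.6363, -0.1651, 0.1821]
tcp_rot: [[-0.996, 0.09, 0.003], [0.09, 0.996, -0.001], [-0.003, -0.001, -1.0]]
force: [0.3, 0.1, -1.4]
opening: 0.414
grasp_force: 30.0
```

>>> carry_out(
  deltas=[
    [[0.02,0.09,0,0,0,0,1],[0.05,0.18,0,0,0,0,1],[0.07,0.27,0,0,0,-0.003,1],[0.1,0.37,0,0,0,-0.005,1],[0.12,0.46,0,0,0,-0.006,1],[0.15,0.55,0,0,0,-0.007,1],[0.17,0.64,0,0,0,-0.008,1],[0.2,0.73,0,0,0,-0.009,1],[0.22,0.83,0,0,0,-0.01,1],[0.249,0.928,0,0,0,-0.012,1]],
  ],
)

```text
time_s: 56.1
position: [0.6109, -0.0213, 0.1795]
tcp_rot: [[-1.0, 0.014, 0.0], [0.014, 1.0, 0.0], [-0.0, 0.0, -1.0]]
force: [0.7, 0.4, -1.0]
opening: 0.409
grasp_force: 30.0
```

>>> carry_out(
  deltas=[
    [[0.02,0.09,0,0,0,0,1],[0.04,0.19,0,0,0,0,1],[0.05,0.28,0,0,0,-0.003,1],[0.07,0.38,0,0,0,-0.005,1],[0.09,0.47,0,0,0,-0.006,1],[0.11,0.56,0,0,0,-0.007,1],[0.13,0.66,0,0,0,-0.008,1],[0.14,0.75,0,0,0,-0.009,1],[0.16,0.85,0,0,0,-0.01,1],[0.179,0.945,0,0,0,-0.012,1]],
  ],
)

```text
time_s: 56.93
position: [0.586, 0.1207, 0.1795]
tcp_rot: [[-0.998, -0.061, 0.0], [-0.061, 0.998, -0.0], [-0.0, -0.0, -1.0]]
force: [0.2, 0.4, -1.4]
opening: 0.41
grasp_force: 30.0
```

>>> carry_out(
  deltas=[
    [[0.01,0.08,0,0,0,0,1],[0.02,0.16,0,0,0,0,1],[0.03,0.24,0,0,0,-0.003,1],[0.04,0.32,0,0,0,-0.004,1],[0.05,0.4,0,0,0,-0.005,1],[0.05,0.48,0,0,0,-0.006,1],[0.06,0.56,0,0,0,-0.007,1],[0.07,0.64,0,0,0,-0.008,1],[0.08,0.72,0,0,0,-0.009,1],[0.089,0.797,0,0,0,-0.01,1]],
  ],
)

```text
time_s: 57.77
position: [0.5653, 0.2391, 0.1794]
tcp_rot: [[-0.992, -0.124, -0.0], [-0.124, 0.992, 0.0], [0.0, 0.0, -1.0]]
force: [-0.3, -0.2, -2.6]
opening: 0.412
grasp_force: 30.0
```

>>> carry_out(
  deltas=[
    [[0.01,0.08,0.01,0,0,0,1],[0.01,0.16,0.02,0,0,0,1],[0.02,0.24,0.04,0,0,-0.003,1],[0.02,0.32,0.06,0,0,-0.004,1],[0.02,0.4,0.08,0,0,-0.005,1],[0.024,0.45,0.1,0,0,-0.006,1],[0.024,0.48,0.1,0,0,-0.006,1],[0.024,0.48,0.1,0,0,-0.006,1],[0.024,0.48,0.1,0,0,-0.006,1],[0.024,0.48,0.1,0,0,-0.006,1]],
  ],
)

```text
time_s: 58.6
position: [0.5535, 0.3085, 0.1646]
tcp_rot: [[-0.987, -0.16, 0.0], [-0.16, 0.987, -0.0], [-0.0, -0.0, -1.0]]
force: [-0.4, -0.4, -1.5]
opening: 0.414
grasp_force: 30.0
```

Run:
```python
from h import *
st(); im=capture("wrist"); i2=capture("top")
print(pads(i2,.092,(365,395,172,262)))
cv2.imwrite("pics/r1.png",im[:,:,::-1])
```

```text
t 58.6 pos [0.5535 0.3085 0.1646] yaw 99.20816161262977 F [-0.3609 -0.3841 -1.5079] op 0.414 gf 29.986732061952353 cmd [ 0.5536  0.3092  0.1649 99.2285  1.    ] err [-0.0001 -0.0008 -0.0003]
[(array([ 0.5257, -0.1542]), np.float64(-4.542024071433886), [np.float64(0.02603711342756349), np.float64(0.034180779947134546)]), (array([ 0.58  , -0.1592]), np.float64(-4.263761213995849), [np.float64(0.02595515325357271), np.float64(0.03464220770805489)])]
```

View pics/r1.png

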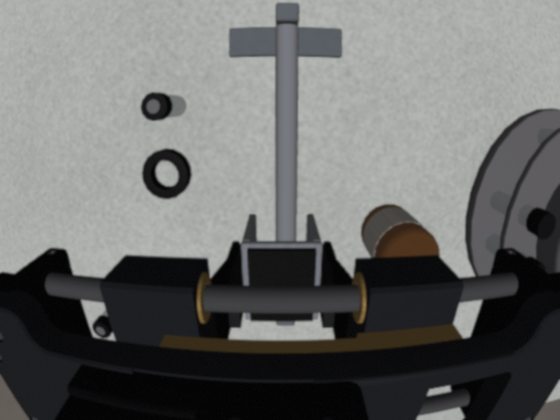

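Wrist view: the rail bar is at column 287 (rows 50-235) and the saddle at 282, so the rail lies about 2-3 mm to the right. The bottle and vial3 are clear.

Run:
```python
from h import *
n=np.array([-rx[1],rx[0]])
for u,v in [(287,60),(287,130),(287,200),(287,230),(282,230)]:
    p=wray(u,v,.096)[:2]; print(p,"along",rx@(p-RM),"across",n@(p-RM))
# near post centre top
p=wray(287,12,.108)[:2]; print(p,rx@(p-RM),n@(p-RM))
s=telemetry.read_state(); print(n@(np.array(s["position"])[:2]-RM))
```

```text
[0.4386 0.2928] along -0.08621852747836245 across 0.0018725534597881037
[0.4879 0.3008] along -0.03624730397929527 across 0.00201574851214504
[0.5387 0.3092] along 0.015231055916840246 across 0.0022957009433407544
[0.5622 0.3131] along 0.03903969271255041 across 0.0024674741801241767
[0.5628 0.3093] along 0.03904367533233889 across -0.0013445839229090945
[0.4068 0.2874] -0.1184489769826975 0.0016401863160897454
-0.0008693465985902904
```

```bash
cat >> h.py <<'E'
RM=RM+.0022*np.array([-rx[1],rx[0]])
E
python3 - <<'E'
from h import *
T=RM+.03*rx
g2([(*T,.0713,99.07,1),(*T,.171,99.07,-.3)])
c=load(); s=np.array([.5805,-.1598]); T=np.array(c[:2])
g2([(*(T+(s-T)*f),.18,99.07-14.2*f,-.3) for f in (.3,.6,.88)]+[(*s,.14,84.85,-.3),(*s,.0563,84.85,-.3)])
E
```

```text
[0.    0.014 0.624] az 0.0 claw 1.0 dist mm 94
[ 0.     0.    -0.664] az 0.0 claw -0.3 dist mm 100
[ 0.097 -0.939 -0.06 ] az 0.012 claw -0.3 dist mm 142
[ 0.027 -0.943  0.   ] az 0.012 claw -0.3 dist mm 142
[-0.042 -0.88   0.   ] az 0.011 claw -0.3 dist mm 132
[-0.044 -0.375  0.266] az 0.005 claw -0.3 dist mm 69
[0.    0.    0.558] az -0.0 claw -0.3 dist mm 84
```

>>> carry_out(
  deltas=[
    [[0,0.014,0.04,0,0,0,1],[0,0.014,0.11,0,0,0,1],[0,0.014,0.19,0,0,0,1],[0,0.014,0.27,0,0,0,1],[0,0.014,0.35,0,0,0,1],[0,0.014,0.43,0,0,0,1],[0,0.014,0.51,0,0,0,1],[0,0.014,0.57,0,0,0,1],[0,0.014,0.61,0,0,0,1],[0,0.014,0.624,0,0,0,1]],
  ],
)

```text
time_s: 59.53
position: [0.5521, 0.3108, 0.0714]
tcp_rot: [[-0.987, -0.161, -0.002], [-0.161, 0.987, -0.001], [0.002, -0.001, -1.0]]
force: [-6.1, -2.3, 17.4]
opening: 0.411
grasp_force: 30.0
```

>>> carry_out(
  deltas=[
    [[0,0,0,0,0,0,1],[0,0,0,0,0,0,-0.3],[0,0,0,0,0,0,-0.3],[0,0,0,0,0,0,-0.3],[0,0,0,0,0,0,-0.3],[0,0,0,0,0,0,-0.3],[0,0,-0.1,0,0,0,-0.3],[0,0,-0.25,0,0,0,-0.3],[0,0,-0.45,0,0,0,-0.3],[0,0,-0.664,0,0,0,-0.3]],
  ],
)

```text
time_s: 60.37
position: [0.552, 0.3106, 0.1703]
tcp_rot: [[-0.987, -0.16, -0.003], [-0.16, 0.987, -0.001], [0.003, -0.001, -1.0]]
force: [-0.4, 0.7, 1.0]
opening: 0.651
grasp_force: 0.0
```

>>> carry_out(
  deltas=[
    [[0.01,-0.09,-0.01,0,0,0,-0.3],[0.02,-0.18,-0.02,0,0,0,-0.3],[0.03,-0.28,-0.03,0,0,0.003,-0.3],[0.04,-0.37,-0.04,0,0,0.004,-0.3],[0.05,-0.47,-0.05,0,0,0.005,-0.3],[0.06,-0.56,-0.06,0,0,0.007,-0.3],[0.07,-0.66,-0.06,0,0,0.008,-0.3],[0.08,-0.75,-0.06,0,0,0.009,-0.3],[0.09,-0.85,-0.06,0,0,0.01,-0.3],[0.097,-0.939,-0.06,0,0,0.012,-0.3]],
  ],
)

```text
time_s: 61.2
position: [0.5608, 0.1678, 0.179]
tcp_rot: [[-0.996, -0.084, -0.001], [-0.084, 0.996, -0.0], [0.001, -0.0, -1.0]]
force: [0.4, 0.3, -0.5]
opening: 0.648
grasp_force: 0.0
```

Run:
```python
from h import *
im=capture("top")
for b,z in (((180,210,185,295),.107),((365,395,172,262),.092)):
    for p in pads(im,z,b): print(p, "rail along/across",rx@(p[0]-RM), np.array([-rx[1],rx[0]])@(p[0]-RM))
```

```text
(array([0.4356, 0.2683]), np.float64(1.2312526560828587), [np.float64(0.020458252990549923), np.float64(0.0948571980191947)]) rail along/across -0.0930380871472532 -0.024015453533534212
(array([0.5518, 0.3092]), np.float64(10.710132831933919), [np.float64(0.02787717691253838), np.float64(0.03449767337468228)]) rail along/across 0.028191701151881843 -0.0019797004134406897
(array([0.579 , 0.2657]), np.float64(1.0949478803497357), [np.float64(0.00981787481736474), np.float64(0.1489059867792198)]) rail along/across 0.048247091070523274 -0.04916544509882716
(array([ 0.5255, -0.1543]), np.float64(-4.622813958232982), [np.float64(0.02611274409255392), np.float64(0.033929976142647214)]) rail along/across -0.0707977548427091 -0.4554653738997884
(array([ 0.5801, -0.1591]), np.float64(-4.2633847829948195), [np.float64(0.025867972859529662), np.float64(0.03464268842439528)]) rail along/across -0.017680416607549567 -0.4688209432576279
```

The first saddle hangs on the rail, 2 mm off centre. On to the second.

>>> carry_out(
  deltas=[
    [[0,-0.09,0,0,0,0,-0.3],[0,-0.18,0,0,0,0,-0.3],[0,-0.28,0,0,0,0.003,-0.3],[0.01,-0.37,0,0,0,0.004,-0.3],[0.01,-0.47,0,0,0,0.005,-0.3],[0.01,-0.56,0,0,0,0.007,-0.3],[0.02,-0.66,0,0,0,0.008,-0.3],[0.02,-0.75,0,0,0,0.009,-0.3],[0.02,-0.85,0,0,0,0.01,-0.3],[0.027,-0.943,0,0,0,0.012,-0.3]],
  ],
)

```text
time_s: 62.08
position: [0.5694, 0.027, 0.1795]
tcp_rot: [[-1.0, -0.009, 0.0], [-0.009, 1.0, -0.0], [-0.0, -0.0, -1.0]]
force: [-0.5, -0.2, 0.8]
opening: 0.648
grasp_force: 0.0
```

>>> carry_out(
  deltas=[
    [[0,-0.09,0,0,0,0,-0.3],[0,-0.18,0,0,0,0,-0.3],[-0.01,-0.27,0,0,0,0.003,-0.3],[-0.01,-0.36,0,0,0,0.004,-0.3],[-0.02,-0.45,0,0,0,0.005,-0.3],[-0.02,-0.54,0,0,0,0.007,-0.3],[-0.03,-0.63,0,0,0,0.008,-0.3],[-0.03,-0.72,0,0,0,0.009,-0.3],[-0.04,-0.81,0,0,0,0.01,-0.3],[-0.042,-0.88,0,0,0,0.011,-0.3]],
  ],
)

```text
time_s: 62.92
position: [0.5772, -0.1054, 0.1795]
tcp_rot: [[-0.998, 0.06, 0.0], [0.06, 0.998, -0.0], [-0.0, -0.0, -1.0]]
force: [0.3, 0.6, 0.1]
opening: 0.65
grasp_force: 0.0
```

>>> carry_out(
  deltas=[
    [[-0.01,-0.08,0,0,0,0,-0.3],[-0.02,-0.16,0.02,0,0,0,-0.3],[-0.03,-0.24,0.06,0,0,0.003,-0.3],[-0.04,-0.31,0.1,0,0,0.004,-0.3],[-0.044,-0.36,0.16,0,0,0.005,-0.3],[-0.044,-0.375,0.22,0,0,0.005,-0.3],[-0.044,-0.375,0.266,0,0,0.005,-0.3],[-0.044,-0.375,0.266,0,0,0.005,-0.3],[-0.044,-0.375,0.266,0,0,0.005,-0.3],[-0.044,-0.375,0.266,0,0,0.005,-0.3]],
  ],
)

```text
time_s: 63.75
position: [0.5802, -0.1596, 0.1396]
tcp_rot: [[-0.996, 0.089, -0.0], [0.089, 0.996, 0.0], [0.0, 0.0, -1.0]]
force: [0.1, -0.3, 0.3]
opening: 0.651
grasp_force: 0.0
```

>>> carry_out(
  deltas=[
    [[0,0,0.06,0,0,0,-0.3],[0,0,0.13,0,0,0,-0.3],[0,0,0.2,0,0,0,-0.3],[0,0,0.27,0,0,0,-0.3],[0,0,0.34,0,0,0,-0.3],[0,0,0.41,0,0,0,-0.3],[0,0,0.47,0,0,0,-0.3],[0,0,0.52,0,0,0,-0.3],[0,0,0.558,0,0,0,-0.3],[0,0,0.558,0,0,0,-0.3]],
  ],
)

```text
time_s: 64.58
position: [0.5793, -0.1598, 0.0544]
tcp_rot: [[-0.996, 0.09, -0.002], [0.09, 0.996, 0.001], [0.002, 0.001, -1.0]]
force: [-0.4, 0.3, -0.5]
opening: 0.648
grasp_force: 0.0
```

>>> carry_out(
  deltas=[
    [[0,0,0,0,0,0,1],[0,0,0,0,0,0,1],[0,0,0,0,0,0,1],[0,0,0,0,0,0,1],[0,0,0,0,0,0,1],[0,0,0,0,0,0,1],[0,0,0,0,0,0,1],[0,0,0,0,0,0,1],[0,0,0,0,0,0,1],[0,0,0,0,0,0,1]],
  ],
)

```text
time_s: 65.42
position: [0.5805, -0.1603, 0.0565]
tcp_rot: [[-0.996, 0.09, 0.001], [0.09, 0.996, -0.0], [-0.001, -0.0, -1.0]]
force: [-0.3, 0.3, 5.5]
opening: 0.416
grasp_force: 30.0
```

Run:
```python
from h import *
st(); s=np.array(load()[:2]); T=RM-.026*rx
g2([(*s,.18,84.83,1)]+[(*(s+(T-s)*f),.18,84.83+14.24*f,1) for f in (.3,.6,.85)]+[(*T,.165,99.07,1),(*T,.0713,99.07,1),(*T,.171,99.07,-.3)])
s=np.array([.5254,-.1545]); print("return")
g2([(*(T+(s-T)*f),.18,99.07-14.2*f,-.3) for f in (.3,.6,.88)]+[(*s,.14,84.85,-.3),(*s,.0563,84.85,-.3)])
T=RM-.08*rx; print("third")
g2([(*s,.18,84.83,1)]+[(*(s+(T-s)*f),.18,84.83+14.24*f,1) for f in (.3,.6,.85)]+[(*T,.165,99.07,1),(*T,.0713,99.07,1),(*T,.171,99.07,-.3)])
```

```text
t 65.42 pos [ 0.5805 -0.1603  0.0565] yaw 84.82958501479969 F [-0.2588  0.2912  5.5374] op 0.416 gf 29.991384646855295 cmd [ 0.5805 -0.1598  0.0563 84.8285 -0.3   ] err [ 0.     -0.0005  0.0001]
[ 0.     0.    -0.824] az -0.0 claw 1.0 dist mm 124
[0.248 0.906 0.   ] az -0.012 claw 1.0 dist mm 141
[0.178 0.922 0.   ] az -0.012 claw 1.0 dist mm 141
[0.091 0.778 0.   ] az -0.01 claw 1.0 dist mm 117
[0.025 0.469 0.1  ] az -0.006 claw 1.0 dist mm 72
[0.    0.    0.624] az 0.0 claw 1.0 dist mm 94
[ 0.     0.    -0.664] az 0.0 claw -0.3 dist mm 100
return
[ 0.092 -0.911 -0.06 ] az 0.012 claw -0.3 dist mm 138
[ 0.024 -0.916  0.   ] az 0.012 claw -0.3 dist mm 137
[-0.043 -0.854  0.   ] az 0.011 claw -0.3 dist mm 128
[-0.043 -0.363  0.266] az 0.005 claw -0.3 dist mm 68
[0.    0.    0.558] az -0.0 claw -0.3 dist mm 84
third
[ 0.     0.    -0.824] az -0.0 claw 1.0 dist mm 124
[0.242 0.879 0.   ] az -0.012 claw 1.0 dist mm 137
[0.175 0.894 0.   ] az -0.012 claw 1.0 dist mm 137
[0.089 0.755 0.   ] az -0.01 claw 1.0 dist mm 114
[0.025 0.455 0.1  ] az -0.006 claw 1.0 dist mm 70
[0.    0.    0.624] az 0.0 claw 1.0 dist mm 94
[ 0.     0.    -0.664] az 0.0 claw -0.3 dist mm 100
```

>>> carry_out(
  deltas=[
    [[0,0,-0.04,0,0,0,1],[0,0,-0.1,0,0,0,1],[0,0,-0.18,0,0,0,1],[0,0,-0.28,0,0,0,1],[0,0,-0.38,0,0,0,1],[0,0,-0.48,0,0,0,1],[0,0,-0.58,0,0,0,1],[0,0,-0.68,0,0,0,1],[0,0,-0.77,0,0,0,1],[0,0,-0.824,0,0,0,1]],
  ],
)

```text
time_s: 66.25
position: [0.5807, -0.1604, 0.1819]
tcp_rot: [[-0.996, 0.09, 0.003], [0.09, 0.996, -0.001], [-0.003, -0.001, -1.0]]
force: [-0.1, 0.7, -2.4]
opening: 0.413
grasp_force: 30.0
```

>>> carry_out(
  deltas=[
    [[0.02,0.09,0,0,0,0,1],[0.05,0.18,0,0,0,0,1],[0.07,0.27,0,0,0,-0.003,1],[0.1,0.36,0,0,0,-0.005,1],[0.12,0.45,0,0,0,-0.006,1],[0.15,0.54,0,0,0,-0.007,1],[0.17,0.63,0,0,0,-0.008,1],[0.2,0.72,0,0,0,-0.009,1],[0.22,0.81,0,0,0,-0.01,1],[0.248,0.906,0,0,0,-0.012,1]],
  ],
)

```text
time_s: 67.08
position: [0.5553, -0.0201, 0.1795]
tcp_rot: [[-1.0, 0.014, 0.0], [0.014, 1.0, -0.0], [-0.0, -0.0, -1.0]]
force: [-0.3, -0.0, -0.9]
opening: 0.41
grasp_force: 30.0
```

>>> carry_out(
  deltas=[
    [[0.02,0.09,0,0,0,0,1],[0.04,0.18,0,0,0,0,1],[0.05,0.28,0,0,0,-0.003,1],[0.07,0.37,0,0,0,-0.005,1],[0.09,0.46,0,0,0,-0.006,1],[0.11,0.55,0,0,0,-0.007,1],[0.12,0.64,0,0,0,-0.008,1],[0.14,0.74,0,0,0,-0.009,1],[0.16,0.83,0,0,0,-0.01,1],[0.178,0.922,0,0,0,-0.012,1]],
  ],
)

```text
time_s: 67.92
position: [0.5302, 0.1185, 0.1795]
tcp_rot: [[-0.998, -0.061, -0.0], [-0.061, 0.998, -0.0], [0.0, -0.0, -1.0]]
force: [0.3, 0.5, -2.0]
opening: 0.413
grasp_force: 30.0
```

>>> carry_out(
  deltas=[
    [[0.01,0.08,0,0,0,0,1],[0.02,0.16,0,0,0,0,1],[0.03,0.23,0,0,0,-0.003,1],[0.04,0.31,0,0,0,-0.004,1],[0.05,0.39,0,0,0,-0.005,1],[0.05,0.47,0,0,0,-0.006,1],[0.06,0.55,0,0,0,-0.007,1],[0.07,0.62,0,0,0,-0.008,1],[0.08,0.7,0,0,0,-0.009,1],[0.091,0.778,0,0,0,-0.01,1]],
  ],
)

```text
time_s: 68.75
position: [0.5097, 0.234, 0.1795]
tcp_rot: [[-0.992, -0.124, -0.0], [-0.124, 0.992, -0.0], [0.0, -0.0, -1.0]]
force: [0.1, 0.3, -2.3]
opening: 0.41
grasp_force: 30.0
```

>>> carry_out(
  deltas=[
    [[0.01,0.08,0.01,0,0,0,1],[0.01,0.16,0.02,0,0,0,1],[0.02,0.24,0.04,0,0,-0.003,1],[0.02,0.32,0.06,0,0,-0.004,1],[0.02,0.39,0.08,0,0,-0.005,1],[0.025,0.44,0.1,0,0,-0.006,1],[0.025,0.469,0.1,0,0,-0.006,1],[0.025,0.469,0.1,0,0,-0.006,1],[0.025,0.469,0.1,0,0,-0.006,1],[0.025,0.469,0.1,0,0,-0.006,1]],
  ],
)

```text
time_s: 69.58
position: [0.4978, 0.3019, 0.1646]
tcp_rot: [[-0.987, -0.16, 0.0], [-0.16, 0.987, -0.0], [-0.0, -0.0, -1.0]]
force: [0.2, 0.5, -1.1]
opening: 0.413
grasp_force: 30.0
```

>>> carry_out(
  deltas=[
    [[0,0,0.04,0,0,0,1],[0,0,0.11,0,0,0,1],[0,0,0.19,0,0,0,1],[0,0,0.27,0,0,0,1],[0,0,0.35,0,0,0,1],[0,0,0.43,0,0,0,1],[0,0,0.51,0,0,0,1],[0,0,0.57,0,0,0,1],[0,0,0.61,0,0,0,1],[0,0,0.624,0,0,0,1]],
  ],
)

```text
time_s: 70.42
position: [0.4969, 0.3017, 0.0712]
tcp_rot: [[-0.987, -0.16, -0.002], [-0.16, 0.987, -0.001], [0.002, -0.001, -1.0]]
force: [-5.4, -3.4, 19.2]
opening: 0.408
grasp_force: 30.0
```

>>> carry_out(
  deltas=[
    [[0,0,0,0,0,0,1],[0,0,0,0,0,0,-0.3],[0,0,0,0,0,0,-0.3],[0,0,0,0,0,0,-0.3],[0,0,0,0,0,0,-0.3],[0,0,0,0,0,0,-0.3],[0,0,-0.1,0,0,0,-0.3],[0,0,-0.25,0,0,0,-0.3],[0,0,-0.45,0,0,0,-0.3],[0,0,-0.664,0,0,0,-0.3]],
  ],
)

```text
time_s: 71.25
position: [0.4967, 0.3019, 0.1704]
tcp_rot: [[-0.987, -0.16, -0.003], [-0.16, 0.987, -0.001], [0.003, -0.001, -1.0]]
force: [-0.0, 0.4, -0.5]
opening: 0.651
grasp_force: 0.0
```

>>> carry_out(
  deltas=[
    [[0.01,-0.09,-0.01,0,0,0,-0.3],[0.02,-0.18,-0.02,0,0,0,-0.3],[0.03,-0.27,-0.03,0,0,0.003,-0.3],[0.04,-0.36,-0.04,0,0,0.004,-0.3],[0.05,-0.45,-0.05,0,0,0.005,-0.3],[0.06,-0.54,-0.06,0,0,0.007,-0.3],[0.07,-0.63,-0.06,0,0,0.008,-0.3],[0.08,-0.72,-0.06,0,0,0.009,-0.3],[0.09,-0.81,-0.06,0,0,0.01,-0.3],[0.092,-0.911,-0.06,0,0,0.012,-0.3]],
  ],
)

```text
time_s: 72.08
position: [0.5052, 0.1636, 0.1788]
tcp_rot: [[-0.996, -0.084, -0.002], [-0.084, 0.996, -0.0], [0.002, 0.0, -1.0]]
force: [-0.0, -0.5, 0.9]
opening: 0.653
grasp_force: 0.0
```

Run:
```python
from h import *
st()
im=capture("top")
for b,z in (((180,210,185,295),.107),((365,395,172,262),.092)):
    for p in pads(im,z,b): print(p, "rail along/across",rx@(p[0]-RM), np.array([-rx[1],rx[0]])@(p[0]-RM))
```

```text
t 72.08 pos [0.5052 0.1636 0.1788] yaw 94.82345320273913 F [-0.0241 -0.4735  0.9103] op 0.653 gf 0.0 cmd [ 0.4446  0.2941  0.1709 99.2285 -0.3   ] err [ 0.0606 -0.1305  0.0079]
(array([0.4975, 0.2999]), np.float64(7.6078869533621685), [np.float64(0.028148813669362758), np.float64(0.03504058032829834)]) rail along/across -0.0269195038632179 -0.0025292680145344725
(array([0.5517, 0.3097]), np.float64(10.233217701739022), [np.float64(0.026829410373577032), np.float64(0.03453243533130789)]) rail along/across 0.02814989341241339 -0.0014297092869581685
(array([0.51  , 0.2629]), np.float64(1.5004240548996677), [np.float64(0.007909487721676139), np.float64(0.17070945662516068)]) rail along/across -0.020400885777037126 -0.041099945331148975
(array([ 0.5258, -0.1543]), np.float64(-3.3833285925125836), [np.float64(0.026621999826758273), np.float64(0.033966844547096815)]) rail along/across -0.07057699301147691 -0.4555598658262469
```

Two are hung and the last is undisturbed on the mandrel. Fetching it.

>>> carry_out(
  deltas=[
    [[0,-0.09,0,0,0,0,-0.3],[0,-0.18,0,0,0,0,-0.3],[0,-0.27,0,0,0,0.003,-0.3],[0.01,-0.36,0,0,0,0.004,-0.3],[0.01,-0.45,0,0,0,0.005,-0.3],[0.01,-0.54,0,0,0,0.007,-0.3],[0.02,-0.63,0,0,0,0.008,-0.3],[0.02,-0.72,0,0,0,0.009,-0.3],[0.02,-0.81,0,0,0,0.01,-0.3],[0.024,-0.916,0,0,0,0.012,-0.3]],
  ],
)

```text
time_s: 72.97
position: [0.5137, 0.0271, 0.179]
tcp_rot: [[-1.0, -0.009, -0.001], [-0.009, 1.0, 0.001], [0.001, 0.001, -1.0]]
force: [0.3, 0.8, -0.6]
opening: 0.648
grasp_force: 0.0
```

>>> carry_out(
  deltas=[
    [[0,-0.09,0,0,0,0,-0.3],[0,-0.17,0,0,0,0,-0.3],[-0.01,-0.26,0,0,0,0.003,-0.3],[-0.01,-0.34,0,0,0,0.004,-0.3],[-0.02,-0.43,0,0,0,0.005,-0.3],[-0.02,-0.52,0,0,0,0.007,-0.3],[-0.03,-0.6,0,0,0,0.008,-0.3],[-0.03,-0.69,0,0,0,0.009,-0.3],[-0.04,-0.77,0,0,0,0.01,-0.3],[-0.043,-0.854,0,0,0,0.011,-0.3]],
  ],
)

```text
time_s: 73.8
position: [0.522, -0.1013, 0.1795]
tcp_rot: [[-0.998, 0.059, 0.0], [0.059, 0.998, 0.0], [-0.0, 0.0, -1.0]]
force: [0.5, -0.1, -0.2]
opening: 0.651
grasp_force: 0.0
```

>>> carry_out(
  deltas=[
    [[-0.01,-0.08,0,0,0,0,-0.3],[-0.02,-0.16,0.02,0,0,0,-0.3],[-0.03,-0.24,0.06,0,0,0.003,-0.3],[-0.04,-0.31,0.1,0,0,0.004,-0.3],[-0.043,-0.35,0.16,0,0,0.005,-0.3],[-0.043,-0.363,0.22,0,0,0.005,-0.3],[-0.043,-0.363,0.266,0,0,0.005,-0.3],[-0.043,-0.363,0.266,0,0,0.005,-0.3],[-0.043,-0.363,0.266,0,0,0.005,-0.3],[-0.043,-0.363,0.266,0,0,0.005,-0.3]],
  ],
)

```text
time_s: 74.63
position: [0.5251, -0.1542, 0.1395]
tcp_rot: [[-0.996, 0.089, -0.0], [0.089, 0.996, 0.0], [0.0, 0.0, -1.0]]
force: [-0.5, 0.1, 0.1]
opening: 0.652
grasp_force: 0.0
```

>>> carry_out(
  deltas=[
    [[0,0,0.06,0,0,0,-0.3],[0,0,0.13,0,0,0,-0.3],[0,0,0.2,0,0,0,-0.3],[0,0,0.27,0,0,0,-0.3],[0,0,0.34,0,0,0,-0.3],[0,0,0.41,0,0,0,-0.3],[0,0,0.47,0,0,0,-0.3],[0,0,0.52,0,0,0,-0.3],[0,0,0.558,0,0,0,-0.3],[0,0,0.558,0,0,0,-0.3]],
  ],
)

```text
time_s: 75.47
position: [0.5244, -0.1545, 0.0545]
tcp_rot: [[-0.996, 0.09, -0.002], [0.09, 0.996, 0.001], [0.002, 0.001, -1.0]]
force: [-0.4, 0.4, -0.7]
opening: 0.647
grasp_force: 0.0
```

>>> carry_out(
  deltas=[
    [[0,0,0,0,0,0,1],[0,0,0,0,0,0,1],[0,0,0,0,0,0,1],[0,0,0,0,0,0,1],[0,0,0,0,0,0,1],[0,0,0,0,0,0,1],[0,0,0,0,0,0,1],[0,0,0,0,0,0,1],[0,0,0,0,0,0,1],[0,0,0,0,0,0,1]],
  ],
)

```text
time_s: 76.3
position: [0.5254, -0.155, 0.0564]
tcp_rot: [[-0.996, 0.09, 0.001], [0.09, 0.996, -0.0], [-0.001, -0.0, -1.0]]
force: [-0.1, 0.0, 5.4]
opening: 0.407
grasp_force: 30.0
```

>>> carry_out(
  deltas=[
    [[0,0,-0.04,0,0,0,1],[0,0,-0.1,0,0,0,1],[0,0,-0.18,0,0,0,1],[0,0,-0.28,0,0,0,1],[0,0,-0.38,0,0,0,1],[0,0,-0.48,0,0,0,1],[0,0,-0.58,0,0,0,1],[0,0,-0.68,0,0,0,1],[0,0,-0.77,0,0,0,1],[0,0,-0.824,0,0,0,1]],
  ],
)

```text
time_s: 77.13
position: [0.5254, -0.1549, 0.1812]
tcp_rot: [[-0.996, 0.09, 0.002], [0.09, 0.996, -0.001], [-0.002, -0.001, -1.0]]
force: [0.3, -0.2, -2.1]
opening: 0.411
grasp_force: 30.0
```

>>> carry_out(
  deltas=[
    [[0.02,0.09,0,0,0,0,1],[0.05,0.17,0,0,0,0,1],[0.07,0.26,0,0,0,-0.003,1],[0.1,0.35,0,0,0,-0.005,1],[0.12,0.44,0,0,0,-0.006,1],[0.14,0.53,0,0,0,-0.007,1],[0.17,0.61,0,0,0,-0.008,1],[0.19,0.7,0,0,0,-0.009,1],[0.22,0.79,0,0,0,-0.01,1],[0.242,0.879,0,0,0,-0.012,1]],
  ],
)

```text
time_s: 77.97
position: [0.5003, -0.0187, 0.1794]
tcp_rot: [[-1.0, 0.014, -0.0], [0.014, 1.0, 0.0], [0.0, 0.0, -1.0]]
force: [-0.9, 0.2, -1.5]
opening: 0.411
grasp_force: 30.0
```

>>> carry_out(
  deltas=[
    [[0.02,0.09,0,0,0,0,1],[0.04,0.18,0,0,0,0,1],[0.05,0.27,0,0,0,-0.003,1],[0.07,0.36,0,0,0,-0.005,1],[0.09,0.45,0,0,0,-0.006,1],[0.11,0.54,0,0,0,-0.007,1],[0.12,0.63,0,0,0,-0.008,1],[0.14,0.72,0,0,0,-0.009,1],[0.16,0.8,0,0,0,-0.01,1],[0.175,0.894,0,0,0,-0.012,1]],
  ],
)

```text
time_s: 78.8
position: [0.4759, 0.1154, 0.1795]
tcp_rot: [[-0.998, -0.061, -0.0], [-0.061, 0.998, -0.0], [0.0, -0.0, -1.0]]
force: [-0.0, -0.1, -1.6]
opening: 0.41
grasp_force: 30.0
```

>>> carry_out(
  deltas=[
    [[0.01,0.08,0,0,0,0,1],[0.02,0.15,0,0,0,0,1],[0.03,0.23,0,0,0,-0.003,1],[0.04,0.3,0,0,0,-0.004,1],[0.05,0.38,0,0,0,-0.005,1],[0.05,0.45,0,0,0,-0.006,1],[0.06,0.53,0,0,0,-0.007,1],[0.07,0.6,0,0,0,-0.008,1],[0.08,0.68,0,0,0,-0.009,1],[0.089,0.755,0,0,0,-0.01,1]],
  ],
)

```text
time_s: 79.63
position: [0.4561, 0.2276, 0.1795]
tcp_rot: [[-0.992, -0.124, -0.0], [-0.124, 0.992, 0.0], [0.0, 0.0, -1.0]]
force: [-0.8, 0.5, -1.6]
opening: 0.411
grasp_force: 30.0
```

>>> carry_out(
  deltas=[
    [[0.01,0.08,0.01,0,0,0,1],[0.01,0.16,0.02,0,0,0,1],[0.02,0.24,0.04,0,0,-0.003,1],[0.02,0.32,0.06,0,0,-0.004,1],[0.02,0.39,0.08,0,0,-0.005,1],[0.025,0.43,0.1,0,0,-0.006,1],[0.025,0.455,0.1,0,0,-0.006,1],[0.025,0.455,0.1,0,0,-0.006,1],[0.025,0.455,0.1,0,0,-0.006,1],[0.025,0.455,0.1,0,0,-0.006,1]],
  ],
)

```text
time_s: 80.47
position: [0.4444, 0.2934, 0.1646]
tcp_rot: [[-0.987, -0.16, 0.0], [-0.16, 0.987, -0.0], [-0.0, -0.0, -1.0]]
force: [-0.5, -0.3, -1.9]
opening: 0.414
grasp_force: 30.0
```

```bash
python3 -c "
from h import *
st(); print(RM-.08*rx)"
```

```text
t 80.47 pos [0.4444 0.2934 0.1646] yaw 99.20949365302927 F [-0.4724 -0.3292 -1.8579] op 0.414 gf 29.9989779246971 cmd [ 0.4446  0.2941  0.1709 99.2285 -0.3   ] err [-0.0002 -0.0007 -0.0064]
[0.4447 0.2941]
```

>>> carry_out(
  deltas=[
    [[0,0,0.04,0,0,0,1],[0,0,0.11,0,0,0,1],[0,0,0.19,0,0,0,1],[0,0,0.27,0,0,0,1],[0,0,0.35,0,0,0,1],[0,0,0.43,0,0,0,1],[0,0,0.51,0,0,0,1],[0,0,0.57,0,0,0,1],[0,0,0.61,0,0,0,1],[0,0,0.624,0,0,0,1]],
  ],
)

```text
time_s: 81.3
position: [0.444, 0.2933, 0.0712]
tcp_rot: [[-0.987, -0.16, -0.001], [-0.16, 0.987, -0.001], [0.001, -0.001, -1.0]]
force: [-4.0, -3.0, 21.1]
opening: 0.415
grasp_force: 30.0
```

>>> carry_out(
  deltas=[
    [[0,0,0,0,0,0,1],[0,0,0,0,0,0,-0.3],[0,0,0,0,0,0,-0.3],[0,0,0,0,0,0,-0.3],[0,0,0,0,0,0,-0.3],[0,0,0,0,0,0,-0.3],[0,0,-0.1,0,0,0,-0.3],[0,0,-0.25,0,0,0,-0.3],[0,0,-0.45,0,0,0,-0.3],[0,0,-0.664,0,0,0,-0.3]],
  ],
)

```text
time_s: 82.13
position: [0.4433, 0.2934, 0.1706]
tcp_rot: [[-0.987, -0.16, -0.003], [-0.16, 0.987, -0.001], [0.003, -0.001, -1.0]]
force: [0.4, -0.2, 0.2]
opening: 0.646
grasp_force: 0.0
```

>>> carry_out(
  deltas=[
    [[0,-0.1,-0.03,0,0,0,-0.3],[0,-0.2,-0.06,0,0,0,-0.3],[0,-0.3,-0.1,0,0,0,-0.3],[0,-0.4,-0.15,0,0,0,-0.3],[0,-0.5,-0.2,0,0,0,-0.3],[0,-0.6,-0.25,0,0,0,-0.3],[0,-0.7,-0.3,0,0,0,-0.3],[0,-0.8,-0.35,0,0,0,-0.3],[0,-0.9,-0.4,0,0,0,-0.3],[0,-1,-0.4,0,0,0,-0.3]],
  ],
)

```text
time_s: 82.97
position: [0.4692, 0.1451, 0.2319]
tcp_rot: [[-0.987, -0.161, 0.003], [-0.161, 0.987, 0.0], [-0.003, -0.0, -1.0]]
force: [0.1, -0.7, -0.4]
opening: 0.648
grasp_force: 0.0
```

>>> carry_out(
  deltas=[
    [[0,-0.1,0,0,0,0,-0.3],[0,-0.2,0,0,0,0,-0.3],[0,-0.3,0,0,0,0,-0.3],[0,-0.4,0,0,0,0,-0.3],[0,-0.5,0,0,0,0,-0.3],[0,-0.6,0,0,0,0,-0.3],[0,-0.7,0,0,0,0,-0.3],[0,-0.7,0,0,0,0,-0.3],[0,-0.7,0,0,0,0,-0.3],[0,-0.7,0,0,0,0,-0.3]],
  ],
)

```text
time_s: 83.8
position: [0.4848, 0.0425, 0.2304]
tcp_rot: [[-0.987, -0.16, -0.0], [-0.16, 0.987, 0.0], [0.0, 0.001, -1.0]]
force: [0.2, 0.1, -0.1]
opening: 0.646
grasp_force: 0.0
```

Run:
```python
from h import *
im=capture("top"); i2=capture("side")
n=np.array([-rx[1],rx[0]])
for p in pads(im,.107,(175,215,185,295)): print(p, rx@(p[0]-RM), n@(p[0]-RM))
cv2.imwrite("pics/f.png",np.hstack([cv2.resize(im[140:300,130:460],(400,300)),cv2.resize(i2[100:400,100:400],(400,300))])[:,:,::-1])
```

```text
(array([0.4443, 0.2921]), np.float64(9.700244801976453), [np.float64(0.026413710516478842), np.float64(0.03438741346744014)]) -0.08069880364229383 -0.0018585193267295888
(array([0.4974, 0.3006]), np.float64(9.69571193253958), [np.float64(0.026645293758970262), np.float64(0.03479687639280402)]) -0.026909884364934286 -0.001833731978573576
(array([0.5517, 0.3098]), np.float64(9.402294272549739), [np.float64(0.026393628276324632), np.float64(0.03484715242466028)]) 0.028216794833257373 -0.0013360026334485403
```

View pics/f.png

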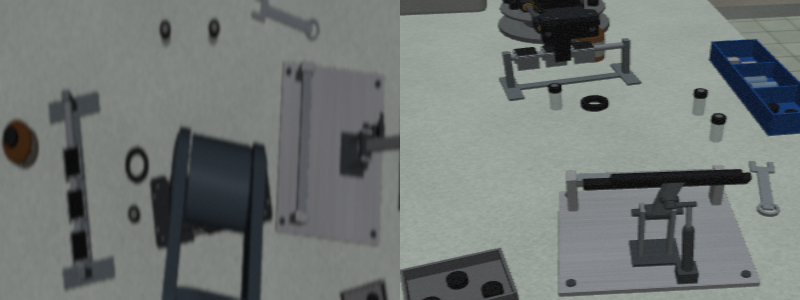

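The final picture shows three saddles hanging on the rail at (72,160), (75,203) and (80,245), the clamp open and the bystanders in place. Handing in.

```bash
python3 -c "
from rig import job
print(job.hand_in())"
```

```text
the job is handed in; nothing more can be done
None
```

The job is handed in: all three saddles were pressed with the clamp shut for over five seconds and now hang on the curing rail within 3 mm of its centreline, the clamp is open, and the bystanders look undisturbed; hand-in returned no verdict.

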